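Hang three dip baskets on one drain hook, largest first

TASK

Hang the three dip baskets by their eyes on the bar of the drain hook, the large one first, then the medium, then the small. Then push the small one back along the bar so that the whole row closes up against the rubber stop ring, and press the row home steadily for half a second with about 15 N (baskets and ring must never take more than 20 N); let go, leaving all three hanging still in a close row. Leave the polishing bar, the bronze cone and the bronze ring where they are.

Things in the scene. Friction and masses are not known exactly. Their poses are not given: they have to be found in the camera images.
- large_basket: the large dip basket: an open sheet-steel tray 27 mm deep (x) by 96 mm wide (y) by 60 mm high with drain holes; two wires rise from its ends and meet in a square aluminium eye sleeve; above the sleeve stands an upright grip tab. 169 mm tall over all, 0.14 to 0.39 kg. Stands upright on the bench at the start. Origin: centre of the underside; z up; x runs through the eye. The basket is the same front and back (a half turn about z changes nothing)
- large_basket_eye (a point): the point of the large basket that hangs on the hook arm: middle of the underside of the eye's top bar, 122 mm above the basket's underside. The eye opening runs through along x, 32 mm long, 16 mm wide (y), and reaches 30 mm down from this point; the sleeve is 28 mm wide, 44 mm high outside, its top 8 mm above this point; the tray is 5 mm shorter in x than the sleeve, so when baskets hang in a row the sleeves meet face to face
- large_basket_grip (a point): where to grip the large basket: in the upright tab, 18 mm (x) by 12 mm (y, the way to pinch it) by 40 mm high, from 8 mm to 48 mm above the eye point; this point lies 32 mm above the eye point on the same vertical line
- medium_basket: the medium dip basket: an open sheet-steel tray 27 mm deep (x) by 74 mm wide (y) by 48 mm high with drain holes; two wires rise from its ends and meet in a square aluminium eye sleeve; above the sleeve stands an upright grip tab. 157 mm tall over all, 0.14 to 0.39 kg. Stands upright on the bench at the start. Origin: centre of the underside; z up; x runs through the eye. The basket is the same front and back (a half turn about z changes nothing)
- medium_basket_eye (a point): the point of the medium basket that hangs on the hook arm: middle of the underside of the eye's top bar, 110 mm above the basket's underside. The eye opening runs through along x, 32 mm long, 16 mm wide (y), and reaches 30 mm down from this point; the sleeve is 28 mm wide, 44 mm high outside, its top 8 mm above this point; the tray is 5 mm shorter in x than the sleeve, so when baskets hang in a row the sleeves meet face to face
- medium_basket_grip (a point): where to grip the medium basket: in the upright tab, 18 mm (x) by 12 mm (y, the way to pinch it) by 40 mm high, from 8 mm to 48 mm above the eye point; this point lies 32 mm above the eye point on the same vertical line
- small_basket: the small dip basket: an open sheet-steel tray 27 mm deep (x) by 52 mm wide (y) by 36 mm high with drain holes; two wires rise from its ends and meet in a square aluminium eye sleeve; above the sleeve stands an upright grip tab. 145 mm tall over all, 0.14 to 0.39 kg. Stands upright on the bench at the start. Origin: centre of the underside; z up; x runs through the eye. The basket is the same front and back (a half turn about z changes nothing)
- small_basket_eye (a point): the point of the small basket that hangs on the hook arm: middle of the underside of the eye's top bar, 98 mm above the basket's underside. The eye opening runs through along x, 32 mm long, 16 mm wide (y), and reaches 30 mm down from this point; the sleeve is 28 mm wide, 44 mm high outside, its top 8 mm above this point; the tray is 5 mm shorter in x than the sleeve, so when baskets hang in a row the sleeves meet face to face
- small_basket_grip (a point): where to grip the small basket: in the upright tab, 18 mm (x) by 12 mm (y, the way to pinch it) by 40 mm high, from 8 mm to 48 mm above the eye point; this point lies 32 mm above the eye point on the same vertical line
- drain_hook: fixed stand: foot plate 90x70x12 mm and an upright post 20 mm thick, 285 mm high. Origin: foot of the post, on the bench; z up. It carries a rubber stop ring, 32 mm across and 14 mm thick, clamped fast round the root of the hook bar, a little further in or out each time
- hook_bar: the hook: a fixed round steel bar 10 mm thick that runs level from the post along the stand's -x, axis 275 mm above the bench, and ends in an upturned tip. Same origin and axes as the stand; x along the bar, + from tip to post
- hook_root (a point): on the bar's top line (280 mm above the bench), 26 mm in front of the post's axis; axes as the stand's. The stop ring's front face lies 0 to 24 mm out from here along -x; where is not among the poses and must be felt. A basket home on the ring has its eye point 16 mm in front of that face; each further one comes 32 mm further out. Once the row is home the force rises by 2 N or more per mm of further push; sliding the row takes only 1 to 3 N
- hook_tip (a point): top of the upturned tip of the hook, 142 mm out from the root along the stand's -x and 9 mm higher than the top line of the bar; over the last 13 mm or so the bar slopes up to it, so an eye must be raised by 9 mm or more above its hanging height to pass; baskets hang on the level part, eye points up to 118 mm out
- polish_bar: bystander: brown bar of polishing compound, 111x46x33 mm, lying; origin under its middle
- sprue_button: bystander: small bronze cone, 44 mm wide and 46 mm high; origin under its middle
- bronze_collar: bystander: turned bronze ring 52 mm across, 20 mm high; origin under its middle
Not all that is in view belongs to the job. What is shaped like the medium_basket but yellow is not meant.

How it is judged:
On the way, in this order (a step that is already met when the one before it is completed fails the run):
1. the large basket's eye is on the hook bar (y of large_basket_eye in the frame of hook_root between -0.007 and 0.007 m and z of large_basket_eye in the frame of hook_root between -0.004 and 0.005 m and x of large_basket_eye in the frame of hook_root between -0.125 and -0.01 m), for 0.2 s.
2. the medium basket's eye is on the hook bar, outside the large one (y of medium_basket_eye in the frame of hook_root between -0.007 and 0.007 m and z of medium_basket_eye in the frame of hook_root between -0.004 and 0.005 m and x of medium_basket_eye in the frame of hook_root between -0.125 and -0.01 m and x of medium_basket_eye in the frame of hook_root below -0.042 m and distance between medium_basket_eye and large_basket_eye above 0.028 m), for 0.2 s.
3. the small basket's eye is on the hook bar, outside the medium one (y of small_basket_eye in the frame of hook_root between -0.007 and 0.007 m and z of small_basket_eye in the frame of hook_root between -0.004 and 0.005 m and x of small_basket_eye in the frame of hook_root between -0.125 and -0.01 m and x of small_basket_eye in the frame of hook_root below -0.072 m and distance between small_basket_eye and medium_basket_eye above 0.028 m), for 0.2 s.
4. the whole row is pressed home: small on medium with over 11 N, medium on large with over 10 N and large on the stop ring with over 9 N, steadily for 0.3 s (contact force between small_basket and medium_basket above 11 N and contact force between medium_basket and large_basket above 10 N and contact force between large_basket and drain_hook above 9 N and linear speed of small_basket below 0.02 m/s), for 0.3 s.
At the end, for the whole second after the job is handed in: all three hang released and still on the bar (eye points -4 to +5 mm from its top line in height, within 7 mm sideways, tilt under 0.15 rad), in order: eye points of neighbours 28 to 38 mm apart, and large 12 to 47, medium 42 to 81, small 72 to 115 mm out from the hook root (y of large_basket_eye in the frame of hook_root between -0.007 and 0.007 m and z of large_basket_eye in the frame of hook_root between -0.004 and 0.005 m and x of large_basket_eye in the frame of hook_root between -0.047 and -0.012 m and angle between each of large_basket, medium_basket, small_basket's own z axis and vertical below 0.15 rad and linear speed of each of large_basket, medium_basket, small_basket below 0.03 m/s and y of medium_basket_eye in the frame of hook_root between -0.007 and 0.007 m and z of medium_basket_eye in the frame of hook_root between -0.004 and 0.005 m and distance between medium_basket_eye and large_basket_eye between 0.028 and 0.038 m and x of medium_basket_eye in the frame of hook_root between -0.081 and -0.042 m and y of small_basket_eye in the frame of hook_root between -0.007 and 0.007 m and z of small_basket_eye in the frame of hook_root between -0.004 and 0.005 m and distance between small_basket_eye and medium_basket_eye between 0.028 and 0.038 m and x of small_basket_eye in the frame of hook_root between -0.115 and -0.072 m); the robot touches nothing.
It fails at once if a basket is pressed or knocked against the stop ring (or the post) with more than 20 N (contact force between any of large_basket, medium_basket, small_basket and drain_hook above 20 N).
It fails at once if two baskets are pressed or knocked together with more than 20 N (contact force between large_basket and medium_basket above 20 N or contact force between any of medium_basket, large_basket and small_basket above 20 N).
It fails at once if the polishing bar, the bronze cone or the bronze ring is moved more than 15 mm (distance of any of polish_bar, sprue_button, bronze_collar from where it was at the start of the episode above 0.015 m).
It also fails if it takes over 72 s, if anything falls off the work surface, if the arm or the gripper's body presses on something with over 40 N, if the wrist force passes 120 N, or if a joint passes its speed limit or range.

ROBOT

A 6-joint arm with a two-finger parallel gripper is mounted at the origin on the work surface; the furniture and walls round the work are solid. World frame = base frame: x ahead of the robot, y to its left, z up, the work surface at z = 0. Lengths are in m, angles in rad, forces in N, time in s.
With the tool pointing down it reaches from about 0.275 to 0.725 m from the base axis. Payload 15.9 kg.
Tool frame: the origin (TCP) lies between the finger pads; the fingertips stand 14 mm ahead of it and the grasp point (between the pads) lies 5 mm behind it; z points along the fingers, x is the direction in which the jaws open and shut, and the axes are right-handed (so a half turn about z gives the same grasp; the last joint's range is limited). The gripper opens to 85 mm and grips with 20 to 120 N. Pads are 22 mm wide; open, the fingers measure 114 mm over their backs; the gripper's body (76 mm by 85 mm) begins 54 mm behind the grasp point. The pads swing forward as they close: fully open they stand 13 mm farther back than shut.
Start: joints at [1.294, 0.213, -0.034, 1.323, 0, 1.571], TCP at [0.137, 0.481, 0.245] pointing down, gripper open.
Joint ranges: [-2.98, 2.98], [-0.74, 1.72], [-1.14, 1.35], [-2.1, 2.04], [-1.57, 1.44], [-3.14, 3.14]. Speed limits (rad/s): [1.89, 1.89, 2.39, 2.57, 3.14, 3.14].

INTERFACE

Orientations are given as a unit quaternion [w, x, y, z].
In Python, from rig import telemetry, imaging, workorder, spotter gives the robot as it stands.
- The arm moves only by the tool servo_tool, never from a script. Its argument "increments" is one flat list of numbers, 6 for each row, row after row: the shift along the tool's x, y, z as a fraction of full scale, then the turn, a rotation vector about the tool's x, y, z as a fraction of full scale. In form: [tx, ty, tz, ax, ay, az, tx, ty, tz, ax, ay, az, ...]. A call has 1 to 5 rows; each row is the pose to reach, as a shift and turn from the pose commanded when the call began, along the tool's axes at that moment; what a row does not reach only later rows make up. Full scale, the value 1, is 400 mm for a shift and 45 degrees for a turn. A row lasts 1/8 s, in which the tool goes at most 62.5 mm and 10.7 degrees, less where a joint would pass 70% of its speed; a pose out of reach is approached as far as the arm can. A call with a number of a shift or a turn outside -1 to 1 is refused whole. A call with a gripper value outside its range is refused whole. "hand" is the opening, from -1 (shut) to 1 (fully open), set as the call begins (left out, the last holds). The fingers move at their own pace and stop on an object; "grip_force" is the grip in N (left out, the last holds). Time passes only in rows, so rows that repeat a pose let the fingers close. It gives the time, the measured TCP pose, the force and the opening at its end, in the units of the state.
- telemetry.get_state(): the state, without advancing time (a new reading comes with each control period).
- imaging.read_camera(name): name is "scene" or "top" or "wrist"; returns a dict with "color" (480x640x3 uint8, red, green, blue), "fx", "fy", "cx", "cy" (pixels), "distortion" ([k1, k2, p1, p2, k3] as OpenCV has them; the pictures are not rectified), "R" (3x3) and "t" (3): a world point X has camera coordinates R X + t; the wrist camera has in their place "T_tool_cam" (4x4, takes a point from camera to tool coordinates, whose origin is the TCP and whose axes are the tool frame's). Camera axes: x right, y down, z forward; pixel columns grow to the right and rows downward; lengths in m; the calibration is good to about 2 mm. A picture is of the moment at which its call begins: read the wrist's pose just before it. There is no depth.
- workorder.finish_job(): hands the job in, once; it reports no verdict.
Trained networks look in the newest picture that a camera, given by its name, has taken for a name from the list of things; names that differ only in an ending like _2 or _b are one class to them, and where a whole thing is asked for, a point or a joint stands for the part that bears it (a point fixed in the world has none). Each returns a list of dicts, best first, with "confidence" (0 to 1); they miss things now and then, are a little off and sometimes report something else, mostly with a low value. They report only what shows in the picture. A call takes as long as a camera call. They do not tell look-alikes from the thing itself.
- spotter.find_in(camera, label): "position" ([row, column] in pixels, amid what is visible of it).
- spotter.masks_of(camera, label): "pixels" (480x640 bool, what is visible of it) and "position" ([row, column] in pixels, amid what is visible of it).
- spotter.pinpoint(camera, label): "position" ([row, column] in pixels: a listed point, or the origin of a listed thing).
The state is a dict: "time": time; "qpos": joint angles; "qd": joint speeds; "tau": joint torques, N m; "tool_pos": TCP position; "ee_rot": TCP orientation; "force": force on the tool from outside, world axes, zero at the start; "wrist_torque": the same for the moment, N m; "finger_gap": finger opening in m.
Only numpy, scipy, OpenCV 4.12 (cv2) and the standard library are available. Lean on these libraries where they do the work, as an engineer would, in place of code of your own. Each camera call takes 0.05 s, during which the arm holds its last target.

## Working session

There is one attempt and no reset: what is moved stays moved. The work goes in short steps, Python scripts to look and compute and a tool call to move; the robot and the scene stay as the last step left them, time stands still between calls to the robot, and variables do not carry over. Pictures are saved under pics/ and viewed, and the job is handed in when it is done.

Besides the shell and the picture viewer there is one more tool, called after "Emit:" as name(argument=value, ...), one argument or row to a line, values as JSON. servo_tool: Moves the arm, as the interface text tells. Shift numbers are shares of 400 mm and turn numbers shares of 45 degrees, none past 1 either way. Its arguments: {"type":"object","properties":{"increments":{"type":"array"},"hand":{"type":"number"},"grip_force":{"type":"number"}},"required":["increments"]}

```bash
ls -la; mkdir -p pics
python3 - <<'E'
from rig import telemetry, imaging, workorder, spotter
import cv2
s=telemetry.get_state(); print(s)
for c in ["scene","top","wrist"]:
    d=imaging.read_camera(c); cv2.imwrite(f"pics/{c}0.png",d["color"][:,:,::-1])
    print(c,{k:v for k,v in d.items() if k!="color"})
    if c!="wrist":
        for l in ["large_basket","medium_basket","small_basket"]:
            for suf in ["_eye","_grip",""]:
                print(l+suf,[(round(r["confidence"],2),[round(float(x),1) for x in r["position"]]) for r in spotter.pinpoint(c,l+suf)[:4]])
        for l in ["hook_root","hook_tip","drain_hook","polish_bar","sprue_button","bronze_collar"]:
            print(l,[(round(r["confidence"],2),[round(float(x),1) for x in r["position"]]) for r in spotter.pinpoint(c,l)[:4]])
print(telemetry.get_state()["time"])
E
```

```text
total 12
drwxr-xr-x  3 agent agent 4096 Dec  6 17:01 .
drwxr-xr-x 23 root  root  4096 Dec  6 17:01 ..
drwxr-xr-x  2 agent agent 4096 Dec  6 17:01 pics
{'time': 0.0, 'qpos': array([ 1.29405026e+00,  2.13313213e-01, -3.50633162e-02,  1.32348934e+00,
        1.43338392e-05,  1.57081846e+00]), 'qd': array([ 0.00020807,  0.00110762, -0.00018584, -0.00016403,  0.00050499,
       -0.00229678]), 'tau': array([ 2.53381004e-03, -6.86151981e+01,  4.87122738e+01,  1.72714563e-02,
        9.36133824e-05, -5.38106042e-05]), 'tool_pos': array([0.13652102, 0.48066506, 0.24483593]), 'ee_rot': array([ 3.16655341e-04,  7.97887184e-01,  6.02806566e-01, -4.31001140e-04]), 'force': array([0.18139334, 0.39827968, 0.99495138]), 'wrist_torque': array([-0.01436436,  0.00051676, -0.06073529]), 'finger_gap': 0.08546390743883553}
scene {'fx': 476.68641795355154, 'fy': 476.68641795355154, 'cx': 321.7331146207982, 'cy': 239.0562240605097, 'distortion': array([-0.06224312,  0.        ,  0.        ,  0.        ,  0.        ]), 'R': array([[ 0.80315599, -0.5955713 ,  0.01533913],
       [-0.32162828, -0.45511595, -0.
[... 1936 characters left out ...]
_hook [(0.61, [194.7, 379.0])]
polish_bar [(0.81, [174.3, 273.2])]
sprue_button [(0.61, [242.0, 413.3])]
bronze_collar [(0.47, [303.4, 339.6])]
wrist {'fx': 400.8550271947896, 'fy': 400.8550271947896, 'cx': 319.6847037527737, 'cy': 238.09429428874233, 'distortion': array([-0.05470931,  0.        ,  0.        ,  0.        ,  0.        ]), 'T_tool_cam': array([[ 9.99998911e-01,  5.13442861e-04,  1.38372202e-03,
         1.04148936e-03],
       [-9.30953573e-04,  9.46936573e-01,  3.21419135e-01,
        -8.26779588e-02],
       [-1.14526663e-03, -3.21420073e-01,  9.46936019e-01,
        -1.28795890e-01],
       [ 0.00000000e+00,  0.00000000e+00,  0.00000000e+00,
         1.00000000e+00]])}
1.65
```

View pics.

View pics/scene0.png

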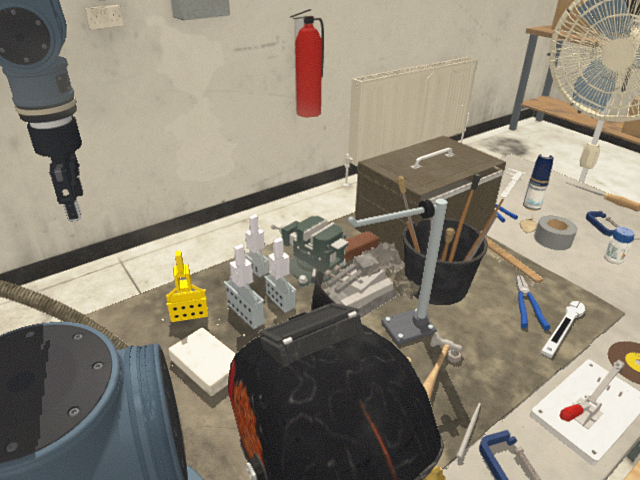

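View pics/top0.png

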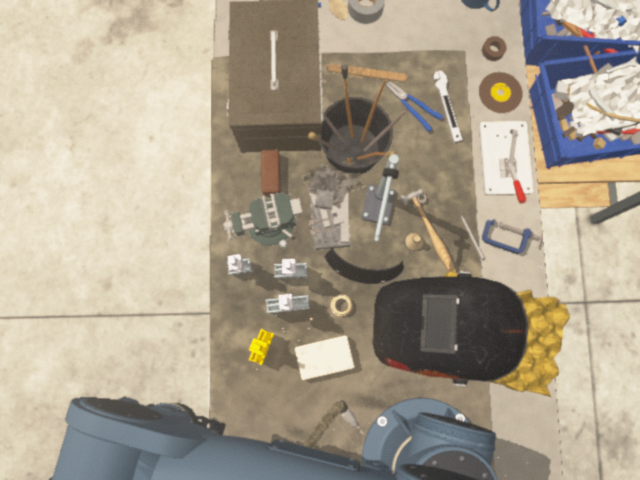

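View pics/wrist0.png

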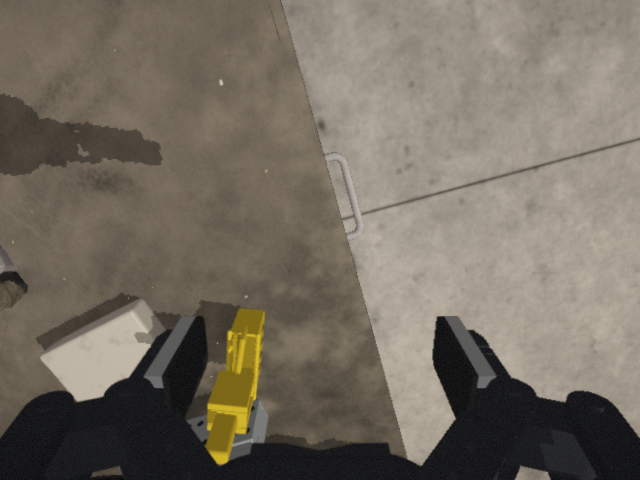

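Run:
```python
import cv2
im=cv2.imread("pics/top0.png")[130:370,220:440]; cv2.imwrite("pics/topc.png",cv2.resize(im,None,fx=2.5,fy=2.5,interpolation=cv2.INTER_CUBIC))
im=cv2.imread("pics/scene0.png")[190:350,140:460]; cv2.imwrite("pics/scenec.png",cv2.resize(im,None,fx=2.5,fy=2.5,interpolation=cv2.INTER_CUBIC))
```

```text
(no output)
```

View pics/topc.png

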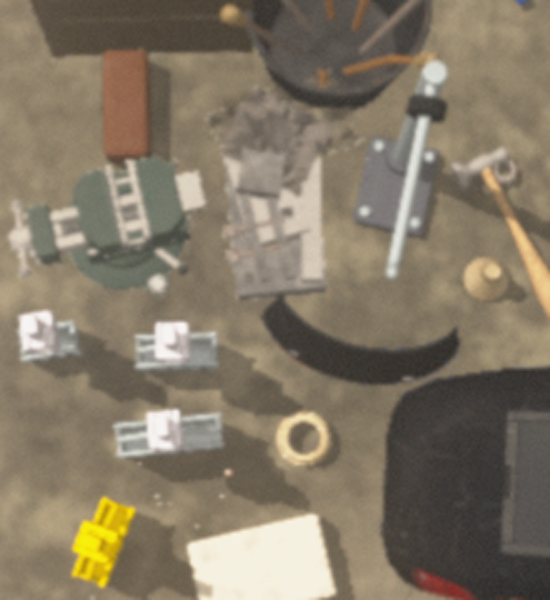

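View pics/scenec.png

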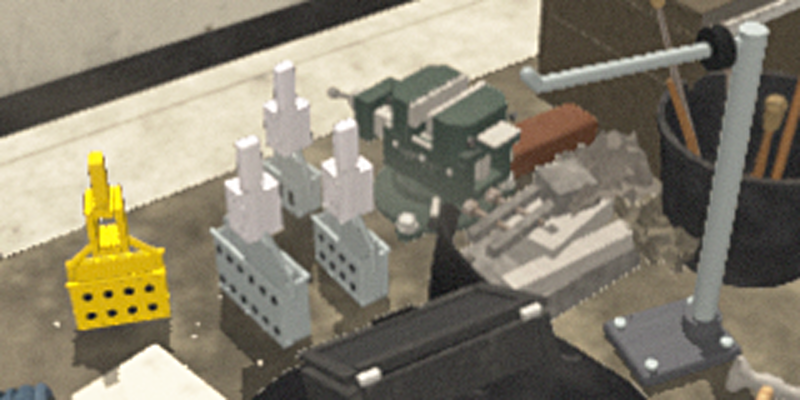

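```bash
cat > h.py <<'E'
import numpy as np, cv2
from scipy.spatial.transform import Rotation as Ro
from scipy.optimize import least_squares
from rig import telemetry, imaging, workorder, spotter
def rot(q): return Ro.from_quat([q[1],q[2],q[3],q[0]]).as_matrix()
def K(d): return np.array([[d["fx"],0,d["cx"]],[0,d["fy"],d["cy"]],[0,0,1]])
def grab(name):
    s=telemetry.get_state(); d=dict(imaging.read_camera(name))
    if name=="wrist":
        T=np.eye(4); T[:3,:3]=rot(s["ee_rot"]); T[:3,3]=s["tool_pos"]
        W=np.linalg.inv(T@d["T_tool_cam"]); d["R"]=W[:3,:3]; d["t"]=W[:3,3]
    return d
def ray(d,uv):
    p=cv2.undistortPoints(np.array([[uv]],float),K(d),d["distortion"])[0,0]
    v=d["R"].T@np.array([p[0],p[1],1]); return -d["R"].T@d["t"], v/np.linalg.norm(v)
def tri(obs):
    A=np.zeros((3,3));b=np.zeros(3)
    for d,uv in obs:
        c,v=ray(d,uv);P=np.eye(3)-np.outer(v,v);A+=P;b+=P@c
    return np.linalg.solve(A,b)
def onz(d,uv,z):
    c,v=ray(d,uv); return c+v*(z-c[2])/v[2]
def proj(d,X):
    return cv2.projectPoints(np.atleast_2d(X).astype(float),cv2.Rodrigues(d["R"])[0],d["t"],K(d),d["distortion"])[0][:,0]
def save(d,n,pts=None,crop=None,f=1):
    im=np.ascontiguousarray(d["color"][:,:,::-1])
    off=np.zeros(2)
    if crop: r0,r1,c0,c1=crop; im=im[r0:r1,c0:c1]; off=np.array([c0,r0])
    im=cv2.resize(im,None,fx=f,fy=f,interpolation=cv2.INTER_CUBIC)
    for i,p in enumerate(pts if pts is not None else []):
        q=(p-off+.5)*f; cv2.circle(im,tuple(int(v) for v in q),2,[(0,0,255),(0,255,0),(255,0,0),(0,255,255)][i%4],-1)
    cv2.imwrite("pics/"+n,im)
E
python3 - <<'E'
from h import *
sc=grab("scene"); tp=grab("top")
def T(a,b): return tri([(sc,a[::-1]),(tp,b[::-1])])
print("tip",T([215.4,354.7],[236.7,379.8])," root z.28 top",onz(tp,(393.9,172.9),.28)," scene",onz(sc,(425.4,206.0),.28))
print("tip z.289 top",onz(tp,(379.8,236.7),.289))
print("large eye",T([234,241],[302.4,287.2]),onz(tp,(287.2,302.4),.122), onz(tp,(285.9,300),.154))
print("med eye",T([260.2,277.7],[268.1,291.5]),onz(tp,(291.5,268.1),.110),onz(tp,(286.8,265.4),.142))
print("small eye",T([233.1,254.2],[263.4,236.4]),onz(tp,(236.4,263.4),.098))
for l,b in [("polish_bar",(174.3,273.2)),("button",(242,413.3)),("collar",(303.4,339.6))]: print(l,onz(tp,b[::-1],0.015))
E
```

```text
tip [0.4709298  0.10467348 0.29382483]  root z.28 top [0.60200622 0.06938863 0.28      ]  scene [0.60364876 0.07723438 0.28      ]
tip z.289 top [0.47115545 0.10461991 0.289     ]
large eye [0.36024119 0.29017843 0.20115347] [0.36116354 0.29704841 0.122     ] [0.36396314 0.29786421 0.154     ]
med eye [0.43830374 0.28650333 0.11261152] [0.43855152 0.28668484 0.11      ] [0.44047773 0.29524499 0.142     ]
small eye [0.45458786 0.41075506 0.10393515] [0.45440116 0.41209084 0.098     ]
polish_bar [0.68677419 0.33229318 0.015     ]
button [ 0.50670559 -0.00500206  0.015     ]
collar [0.36339108 0.17863501 0.015     ]
```

```bash
cat >> h.py <<'E'
def Rdown(psi):
    # tool z down, tool y axis at world angle psi
    y=np.array([np.cos(psi),np.sin(psi),0]);z=np.array([0,0,-1.]);x=np.cross(y,z); return np.stack([x,y,z],1)
def plan(pos=None,psi=None):
    s=telemetry.get_state();R=rot(s["ee_rot"]);p=s["tool_pos"]
    sh=np.zeros(3) if pos is None else R.T@(np.array(pos)-p)/.4
    rv=np.zeros(3) if psi is None else Ro.from_matrix(R.T@Rdown(psi)).as_rotvec()/np.radians(45)
    print("shift",np.round(sh,4),"turn",np.round(rv,4),"rows",np.abs(np.linalg.norm(sh)*.4/.0625).round(1),np.round(np.linalg.norm(rv)*45/10.7,1))
def st():
    s=telemetry.get_state();R=rot(s["ee_rot"])
    print("t",round(s["time"],2),"p",s["tool_pos"].round(4),"psi",np.degrees(np.arctan2(R[1,1],R[0,1])).round(2),"zax",R[:,2].round(3),"F",s["force"].round(2),"M",s["wrist_torque"].round(2),"gap",round(s["finger_gap"],4))
    return s
E
python3 - <<'E'
from h import *
st(); plan([.36,.34,.37])
tp=grab("top")
for z in (0,.1,.2): print(onz(tp,(400,282),z),onz(tp,(376,330),z))
E
```

```text
t 1.75 p [0.1367 0.481  0.2453] psi -15.86 zax [ 0.  0. -1.] F [-0.08  0.09 -0.16] M [-0.01 -0.01  0.01] gap 0.0855
shift [-0.1864  0.6334 -0.3117] turn [0. 0. 0.] rows 4.7 0.0
[0.41193456 0.03018685 0.        ] [0.29846124 0.09329533 0.        ]
[0.40140806 0.04387422 0.1       ] [0.29603146 0.10247969 0.1       ]
[0.39088155 0.05756159 0.2       ] [0.29360167 0.11166405 0.2       ]
```

Emit:
servo_tool(
  increments=[0,0.1,-0.3,0,0,0,-0.186,0.633,-0.312,0,0,0,-0.186,0.633,-0.312,0,0,0,-0.186,0.633,-0.312,0,0,0,-0.186,0.633,-0.312,0,0,0],
)

```text
time: 2.42
tool_pos: [0.3583, 0.3408, 0.3699]
ee_rot: [-0.0, 0.798, 0.603, 0.0]
force: [0.8, 2.0, 0.2]
finger_gap: 0.0856
```

Emit:
servo_tool(
  increments=[0,0,0,0,0,0,0,0,0,0,0,0],
)

```text
time: 2.68
tool_pos: [0.3569, 0.3421, 0.369]
ee_rot: [-0.0, 0.798, 0.602, -0.0]
force: [-0.1, 0.3, 0.0]
finger_gap: 0.0854
```

Run:
```python
from h import *
st(); d=grab("wrist"); save(d,"w1.png")
import pickle; pickle.dump(d,open("w1.pkl","wb"))
for l in ["large_basket","medium_basket","small_basket"]:
    for suf in ["_eye","_grip",""]:
        print(l+suf,[(round(r["confidence"],2),[round(float(x),1) for x in r["position"]]) for r in spotter.pinpoint("wrist",l+suf)[:4]])
```

```text
t 2.67 p [0.3569 0.3421 0.369 ] psi -15.9 zax [-0. -0. -1.] F [-0.13  0.3   0.05] M [0.02 0.03 0.04] gap 0.0854
large_basket_eye [(0.59, [212.2, 279.4])]
large_basket_grip [(0.68, [221.3, 280.6]), (0.38, [213.3, 195.9])]
large_basket [(0.6, [188.3, 290.1])]
medium_basket_eye [(0.93, [276.5, 299.4]), (0.93, [91.7, 316.5]), (0.4, [386.7, 382.4])]
medium_basket_grip [(0.82, [297.1, 297.8]), (0.79, [93.8, 317.6])]
medium_basket [(0.73, [91.4, 319.0]), (0.56, [249.4, 302.6])]
small_basket_eye [(0.8, [260.5, 414.6])]
small_basket_grip [(0.72, [272.5, 418.3])]
small_basket [(0.78, [231.4, 396.9])]
```

View pics/w1.png

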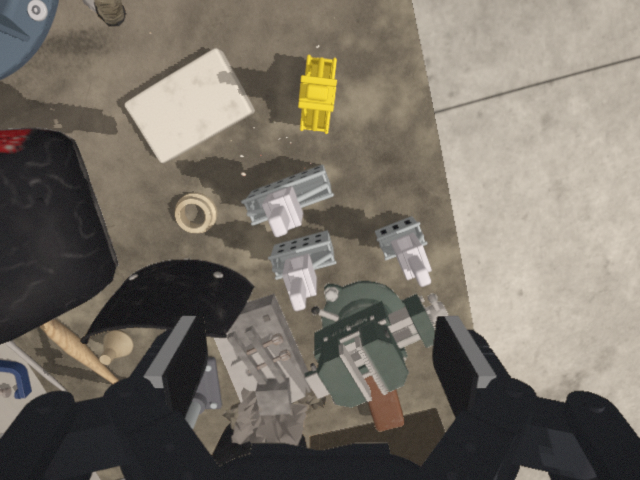

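```bash
cat >> h.py <<'E'
DIM={"L":(.096,.060,.122),"M":(.074,.048,.110),"S":(.052,.036,.098)}
def model(k,x,y,psi):
    w,h,e=DIM[k]
    P=[]
    for z in (0,h):
        for a in (-1,1):
            for b in (-1,1): P.append((a*.0135,b*w/2,z))
    for z in (e-.036,e+.008):
        for a in (-1,1):
            for b in (-1,1): P.append((a*.016,b*.014,z))
    for z in (e+.008,e+.048):
        for a in (-1,1):
            for b in (-1,1): P.append((a*.009,b*.006,z))
    P=np.array(P);c,s=np.cos(psi),np.sin(psi)
    return np.c_[x+c*P[:,0]-s*P[:,1],y+s*P[:,0]+c*P[:,1],P[:,2]]
def drawmodel(im,d,M,off,f,col=(0,0,255)):
    q=((proj(d,M)-off+.5)*f).astype(int)
    for g in range(0,24,8):
        for i in range(8):
            for b in (1,2,4):
                j=i^b
                if j>i: cv2.line(im,tuple(map(int,q[g+i])),tuple(map(int,q[g+j])),col,1)
E
python3 - <<'E'
from h import *
import pickle
d=pickle.load(open("w1.pkl","rb"))
g={"L":(280.6,221.3,.154),"M":(297.8,297.1,.142),"S":(418.3,272.5,.130)}
c0,r0,f=235,160,3.6
im=np.ascontiguousarray(d["color"][r0:r0+160,c0:c0+215,::-1]); im=cv2.resize(im,None,fx=f,fy=f,interpolation=cv2.INTER_CUBIC)
cv2.imwrite("pics/w1c.png",im)
for k,(u,v,z) in g.items():
    p=onz(d,(u,v),z); print(k,p)
    drawmodel(im,d,model(k,p[0],p[1],np.radians(-3)),np.array([c0,r0]),f)
cv2.imwrite("pics/w1m.png",im)
E
```

```text
L [0.36516174 0.30504986 0.154     ]
M [0.4471639  0.29560891 0.142     ]
S [0.45982556 0.41722017 0.13      ]
```

View pics/w1c.png

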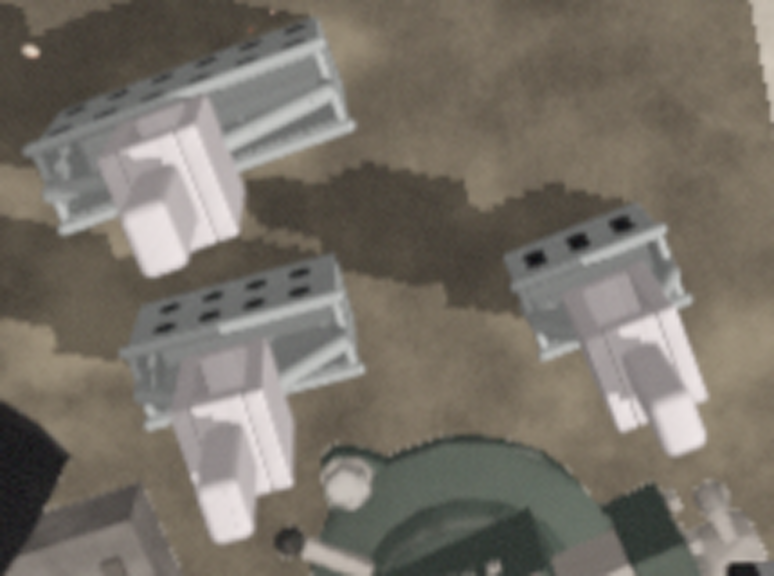

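View pics/w1m.png

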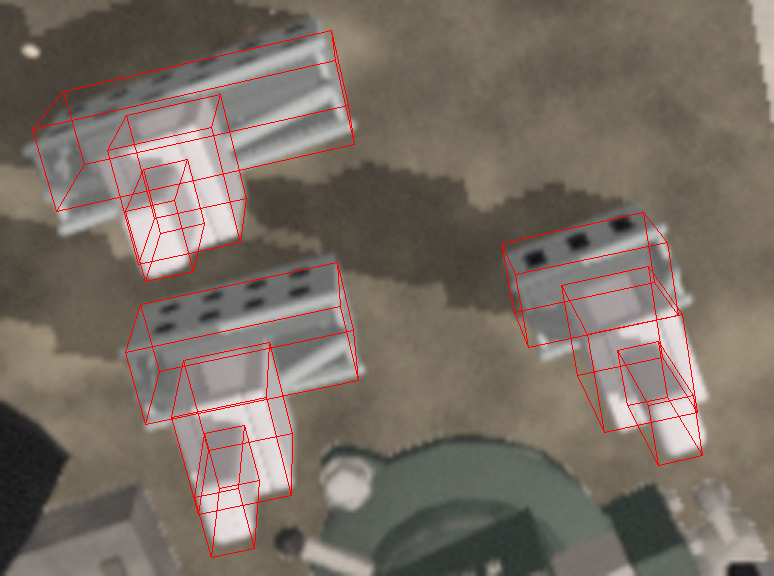

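Run:
```python
from h import *
import pickle
d=pickle.load(open("w1.pkl","rb"))
c0,r0,f=235,160,3.6
H={"L":{4:(25,150),5:(325,50),6:(65,235),7:(355,127),20:(122,212),22:(148,278),23:(188,262),12:(100,160),13:(207,97),15:(240,233)},
"M":{4:(125,350),5:(338,303),6:(150,428),7:(362,370),0:(145,310),1:(330,258),12:(180,408),13:(275,385),15:(292,487),20:(195,490),22:(210,542),23:(252,530)},
"S":{0:(507,255),1:(640,205),5:(663,228),6:(543,358),7:(690,300),12:(585,345),14:(625,432),15:(705,398),22:(672,455),23:(705,440),21:(693,390)}}
g={"L":(.365,.305),"M":(.447,.2956),"S":(.46,.417)}
im=cv2.imread("pics/w1c.png")
for k in "LMS":
    idx=list(H[k]); uv=np.array([H[k][i] for i in idx])/f+[c0,r0]-.5
    fun=lambda p:(proj(d,model(k,*p))[idx]-uv).ravel()
    r=least_squares(fun,[*g[k],0],loss="soft_l1")
    print(k,r.x[:2].round(4),np.degrees(r.x[2]).round(2)); print(np.c_[idx,fun(r.x).reshape(-1,2).round(1)].tolist())
    drawmodel(im,d,model(k,*r.x),np.array([c0,r0]),f)
cv2.imwrite("pics/w1m2.png",im)
```

```text
L [0.3646 0.3046] 3.41
[[4.0, 2.0, -1.2], [5.0, -0.3, -1.7], [6.0, 0.0, -2.9], [7.0, -0.7, -0.3], [20.0, -0.6, 0.4], [22.0, -0.1, 1.0], [23.0, 1.7, 1.1], [12.0, 0.1, -0.9], [13.0, -1.9, 6.9], [15.0, 0.7, 0.1]]
M [0.4448 0.2966] -1.38
[[4.0, 0.2, -0.3], [5.0, 0.6, -1.7], [6.0, -0.4, -2.1], [7.0, -0.6, 0.0], [0.0, -1.1, -2.5], [1.0, 2.0, -1.4], [12.0, -2.5, 0.9], [13.0, -2.7, 1.1], [15.0, 0.5, -0.1], [20.0, -0.1, -0.0], [22.0, 0.9, 1.9], [23.0, 1.3, 2.5]]
S [0.4592 0.4192] 7.36
[[0.0, -1.1, -0.2], [1.0, -0.4, -1.5], [5.0, -0.3, 0.1], [6.0, 0.4, -1.0], [7.0, -0.7, -0.5], [12.0, 0.2, -1.1], [14.0, -0.9, 0.3], [15.0, 1.6, 0.3], [22.0, -0.1, 2.2], [23.0, 2.4, 1.9], [21.0, 0.0, 0.0]]
```

View pics/w1m2.png

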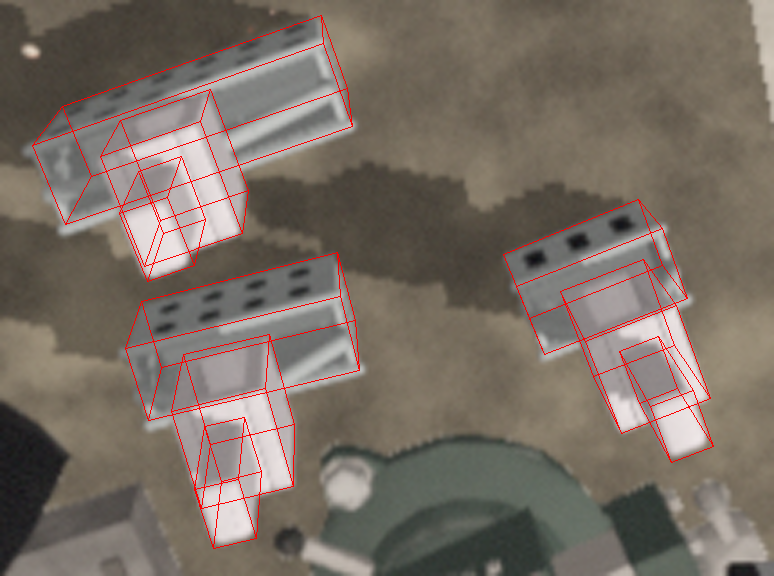

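Run:
```python
from h import *
st(); plan([.52,.09,.40])
```

```text
t 3.17 p [0.3567 0.3423 0.3692] psi -15.83 zax [-0. -0. -1.] F [-0.61 -0.3   0.62] M [0.01 0.03 0.01] gap 0.0854
shift [-0.4955  0.5648 -0.0771] turn [0. 0. 0.] rows 4.8 0.0
```

Emit:
servo_tool(
  increments=[-0.495,0.565,-0.077,0,0,0,-0.495,0.565,-0.077,0,0,0,-0.495,0.565,-0.077,0,0,0,-0.495,0.565,-0.077,0,0,0,-0.495,0.565,-0.077,0,0,0],
)

```text
time: 3.8
tool_pos: [0.5211, 0.0878, 0.4002]
ee_rot: [0.0, 0.798, 0.603, 0.0]
force: [-0.1, 1.5, 1.0]
finger_gap: 0.0853
```

Emit:
servo_tool(
  increments=[0,0,0,0,0,0,0,0,0,0,0,0,0,0,0,0,0,0],
)

```text
time: 4.18
tool_pos: [0.5197, 0.0909, 0.4001]
ee_rot: [-0.0, 0.797, 0.603, 0.0]
force: [-0.3, 0.6, -0.7]
finger_gap: 0.0853
```

Run:
```python
from h import *
st(); d=grab("wrist"); save(d,"w2.png")
import pickle; pickle.dump(d,open("w2.pkl","wb"))
for l in ["hook_root","hook_tip"]:
        for r in spotter.pinpoint("wrist",l)[:3]: print(l,r["confidence"],r["position"],onz(d,r["position"][::-1],.28))
```

```text
t 4.17 p [0.5197 0.0909 0.4001] psi -15.78 zax [ 0.  0. -1.] F [-0.31  0.64 -0.66] M [0.02 0.03 0.03] gap 0.0853
hook_root 0.67 [351.9, 335.9] [0.60946378 0.07940592 0.28      ]
hook_tip 0.75 [154.6, 331.8] [0.47178472 0.11360607 0.28      ]
```

View pics/w2.png

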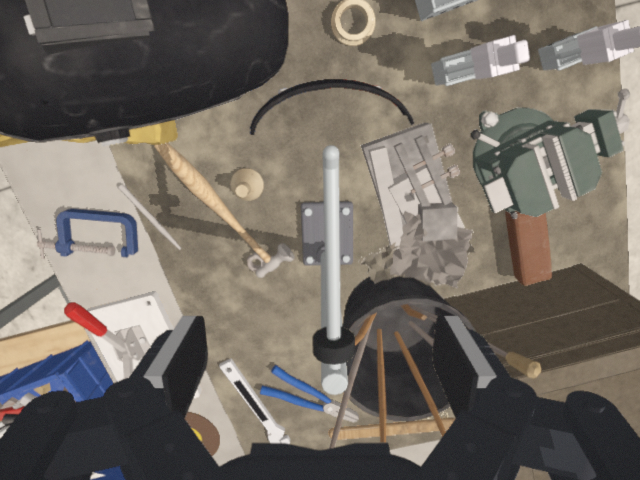

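Run:
```python
from h import *
import pickle
d=pickle.load(open("w2.pkl","rb"))
im=cv2.GaussianBlur(d["color"],(3,3),0).astype(float)
save(d,"w2c.png",crop=(140,400,280,390),f=2.3)
sat=d["color"].astype(int)
P=[]
for r in range(175,325,10):
    row=im[r,310:356]; g=row.mean(1)
    gr=np.gradient(g); a=gr[:24].argmax(); b=gr[a+3:a+25].argmin()+a+3
    print(r,310+a,310+b, row[(a+b)//2].round())
```

```text
175 326 338 [224. 225. 223.]
185 326 338 [223. 224. 221.]
195 326 339 [221. 222. 220.]
205 326 339 [219. 220. 218.]
215 326 339 [218. 220. 216.]
225 327 339 [223. 224. 222.]
235 327 339 [221. 223. 221.]
245 325 339 [213. 214. 212.]
255 327 339 [219. 220. 217.]
265 327 339 [217. 218. 216.]
275 328 339 [216. 217. 214.]
285 328 340 [219. 220. 218.]
295 328 349 [210. 210. 207.]
305 328 345 [219. 220. 217.]
315 328 344 [219. 219. 217.]
```

View pics/w2c.png

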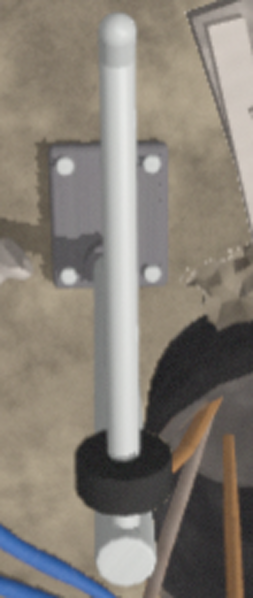

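Run:
```python
from h import *
import pickle
d=pickle.load(open("w2.pkl","rb"))
A=onz(d,(332.3,180),.275);B=onz(d,(333.9,280),.275)
v=(B-A)/np.linalg.norm(B-A); print("dir",np.degrees(np.arctan2(v[1],v[0])))
post=onz(d,(334.3,382.6),.285); print("A",A,"B",B,"post",post,"root from post",post-v*.026)
C=onz(d,(332.5,146),.289); print("tip end",C,(post-C)@v)
n=np.array([-v[1],v[0],0]);print("lateral post",(post-A)@n,"tip",(C-A)@n)
for u,w in ((332,437/2.3+140),(332,458/2.3+140)): 
    q=onz(d,(u,w),.291); q2=onz(d,(u,w),.281); print("ring face out from root",(post-.026*v-q)@v,(post-.026*v-q2)@v)
s=st();R=rot(s["ee_rot"]);print("bar in tool x",(R.T@(A-s["tool_pos"])),(R.T@(B-s["tool_pos"])))
sc=grab("scene");save(sc,"sc1.png",pts=proj(sc,np.array([A,B,post,C])),crop=(180,350,330,470),f=4)
```

```text
dir -14.23694973778039
A [0.48799372 0.10968912 0.275     ] B [0.55574834 0.09249807 0.275     ] post [0.63162574 0.072083   0.285     ] root from post [0.60642428 0.07847724 0.285     ]
tip end [0.46592608 0.11534409 0.289     ] 0.17124982826278398
lateral post -0.001127339597407486 tip 5.413921193270112e-05
ring face out from root 0.02258187365417587 0.01639724899365748
ring face out from root 0.015340989648808586 0.008852007387569444
t 4.33 p [0.5198 0.0907 0.4002] psi -15.78 zax [ 0.  0. -1.] F [ 0.22 -0.64 -0.54] M [-0.01 -0.06 -0.02] gap 0.0853
bar in tool x [ 0.00958946 -0.03583385  0.12514741] [0.01146953 0.03404237 0.12516145]
```

View pics/sc1.png

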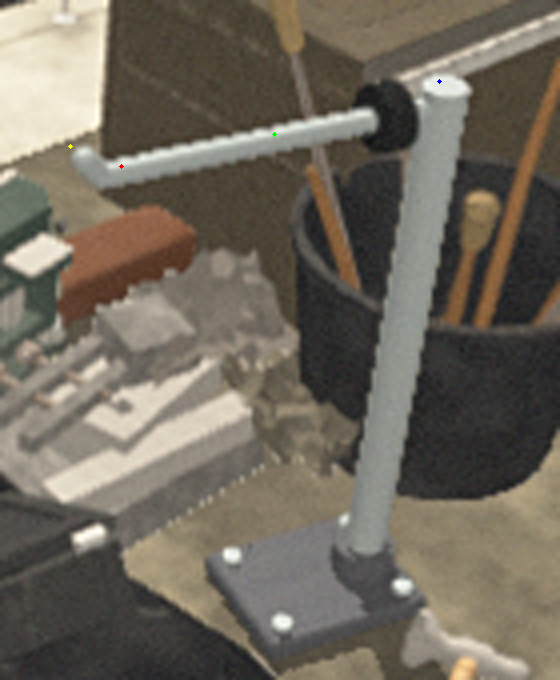

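Run:
```python
from h import *
import pickle
d=pickle.load(open("w2.pkl","rb"))
g=d["color"].astype(float).mean(2)
save(d,"w2f.png",crop=(300,400,130,510),f=2)
L=d["color"][300:400,130:320]; 
w1=pickle.load(open("w1.pkl","rb")); 
save(w1,"w1f.png",crop=(300,400,130,510),f=2)
tp=pickle.load(open("tp.pkl","rb")) if 0 else grab("top")
pts=np.array([[.48799,.10969,.275],[.55575,.0925,.275],[.63163,.07208,.285],[.46593,.11534,.289]])
print(proj(tp,pts)); save(tp,"tp1.png",pts=proj(tp,pts),crop=(130,260,330,450),f=5)
# finger tip line x=0 in wrist
T=d["T_tool_cam"];Ti=np.linalg.inv(T)
for z in (-.01,.0,.014):
  for x in (-.0427,0,.0427):
    X=(Ti@np.array([x,0,z,1]))[:3]; print(x,z,cv2.projectPoints(X[None],np.zeros(3),np.zeros(3),K(d),d["distortion"])[0].ravel().round(1))
```

```text
[[376.16427002 229.71701148]
 [383.2349967  196.22165332]
 [392.09918586 157.99491656]
 [374.42156001 239.49213341]]
-0.0427 -0.01 [194.2 352.5]
0 -0.01 [316.1 353.2]
0.0427 -0.01 [438.  352.6]
-0.0427 0.0 [202.  336.8]
0 0.0 [316.3 337.3]
0.0427 0.0 [430.6 336.9]
-0.0427 0.014 [211.4 317.8]
0 0.014 [316.5 318.2]
0.0427 0.014 [421.7 317.9]
```

View pics/tp1.png

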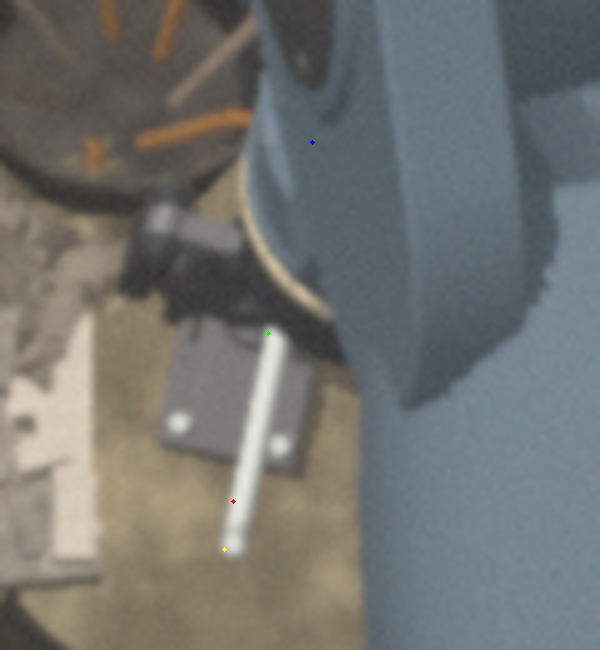

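View pics/w1f.png

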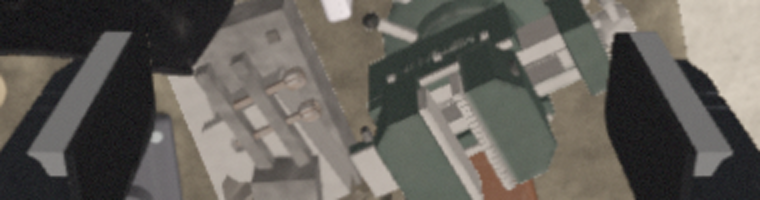

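Run:
```python
from h import *
st(); plan([.364,.302,.22],np.radians(3.4))
```

```text
t 4.42 p [0.52   0.0904 0.4001] psi -15.8 zax [ 0.  0. -1.] F [0.9  0.73 0.04] M [0.03 0.03 0.03] gap 0.0857
shift [ 0.4027 -0.5194  0.4502] turn [ 2.000e-04 -1.000e-04 -4.267e-01] rows 5.1 1.8
```

Emit:
servo_tool(
  increments=[0.403,-0.519,0.1,0,0,-0.427,0.403,-0.519,0.2,0,0,-0.427,0.403,-0.519,0.3,0,0,-0.427,0.403,-0.519,0.4,0,0,-0.427,0.403,-0.519,0.45,0,0,-0.427],
  hand=0.1,
)

```text
time: 5.05
tool_pos: [0.3706, 0.2933, 0.2376]
ee_rot: [0.0, 0.686, 0.728, 0.001]
force: [1.4, 1.1, -0.3]
finger_gap: 0.0471
```

Emit:
servo_tool(
  increments=[0,0,0,0,0,0,0,0,0,0,0,0,0,0,0,0,0,0],
)

```text
time: 5.42
tool_pos: [0.3731, 0.2919, 0.2401]
ee_rot: [0.0, 0.686, 0.727, 0.001]
force: [0.3, -0.7, 0.4]
finger_gap: 0.0473
```

Run:
```python
from h import *
st(); d=grab("wrist"); 
im=np.ascontiguousarray(d["color"][...,::-1]); drawmodel(im,d,model("L",.364,.302,np.radians(3.4)),np.zeros(2),1); cv2.imwrite("pics/w3.png",im)
plan([.364,.302,.149],np.radians(3.4))
```

```text
t 5.42 p [0.3731 0.2919 0.2401] psi 3.3 zax [ 0.002  0.002 -1.   ] F [ 0.28 -0.67  0.45] M [ 0.03 -0.04 -0.01] gap 0.0473
shift [ 0.0264 -0.0217  0.2273] turn [ 0.0027 -0.0018 -0.0024] rows 1.5 0.0
```

View pics/w3.png

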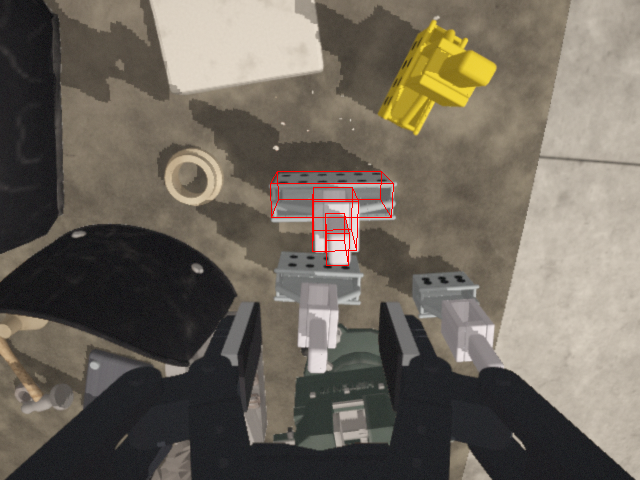

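Emit:
servo_tool(
  increments=[0.024,-0.022,0.08,0,0,0,0.024,-0.022,0.16,0,0,0,0.024,-0.022,0.227,0,0,0,0.024,-0.022,0.227,0,0,0],
)

```text
time: 5.98
tool_pos: [0.3625, 0.3001, 0.1471]
ee_rot: [-0.0, 0.686, 0.727, -0.001]
force: [-0.3, 0.0, 0.6]
finger_gap: 0.0475
```

Run:
```python
from h import *
st(); d=grab("wrist"); 
save(d,"w4.png",crop=(180,480,160,480),f=2)
```

```text
t 5.97 p [0.3625 0.3001 0.1471] psi 3.3 zax [-0.001 -0.001 -1.   ] F [-0.3   0.04  0.65] M [ 0.02 -0.   -0.02] gap 0.0475
```

View pics/w4.png

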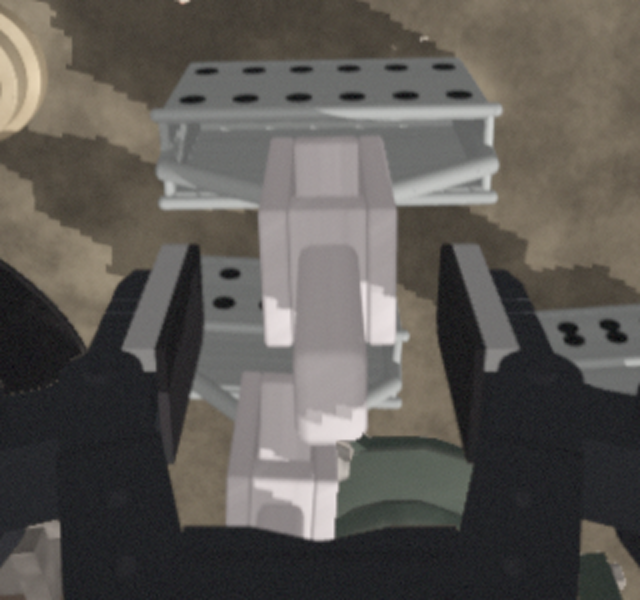

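Emit:
servo_tool(
  increments=[0.004,0,0,0,0,0,0.004,0,0,0,0,0,0.004,0,0,0,0,0,0.004,0,0,0,0,0],
  hand=-1,
  grip_force=80,
)

```text
time: 6.52
tool_pos: [0.363, 0.3029, 0.1487]
ee_rot: [0.0, 0.686, 0.728, 0.001]
force: [-1.2, -1.0, 7.3]
finger_gap: 0.011
```

Run:
```python
from h import *
st()
```

```text
t 6.53 p [0.363  0.3029 0.1487] psi 3.36 zax [ 0.001  0.001 -1.   ] F [-1.19 -1.03  7.3 ] M [0.01 0.05 0.02] gap 0.011
```

Emit:
servo_tool(
  increments=[0,0,-0.1,0,0,0,0,0,-0.25,0,0,0,0,0,-0.4,0,0,0,0,0,-0.43,0,0,0],
)

```text
time: 7.02
tool_pos: [0.3633, 0.3032, 0.3235]
ee_rot: [0.0, 0.686, 0.728, 0.003]
force: [0.6, 1.1, -2.8]
finger_gap: 0.011
```

Run:
```python
from h import *
st(); plan([.4346,.1211,.3207],np.radians(-14.4))
```

```text
t 7.03 p [0.3633 0.3032 0.3235] psi 3.36 zax [ 0.004  0.004 -1.   ] F [ 0.64  1.12 -2.83] M [ 0.09 -0.05  0.01] gap 0.011
shift [-0.4649  0.1513  0.006 ] turn [ 0.0051 -0.0051  0.3947] rows 3.1 1.7
```

Emit:
servo_tool(
  increments=[-0.1,0.04,0,0,0,0.1,-0.25,0.08,0,0,0,0.3,-0.35,0.12,0,0,0,0.395,-0.43,0.14,0,0,0,0.395,-0.465,0.151,0.0,0,0,0.395],
)

```text
time: 7.65
tool_pos: [0.4337, 0.1189, 0.319]
ee_rot: [-0.0, 0.791, 0.612, -0.001]
force: [-0.3, 0.7, -1.2]
finger_gap: 0.0107
```

Emit:
servo_tool(
  increments=[0,0,0,0,0,0,0,0,0,0,0,0,0,0,0,0,0,0],
)

```text
time: 8.02
tool_pos: [0.4333, 0.1212, 0.3196]
ee_rot: [-0.0, 0.79, 0.613, -0.0]
force: [0.2, 0.5, -2.3]
finger_gap: 0.011
```

Run:
```python
from h import *
s=st(); plan([.4346,.1211,.3207],np.radians(-14.4))
d=grab("wrist"); save(d,"w5.png"); sc=grab("scene"); save(sc,"s5.png",crop=(150,300,300,500),f=4)
tp=grab("top"); save(tp,"t5.png",crop=(130,280,320,440),f=5)
```

```text
t 8.03 p [0.4333 0.1212 0.3196] psi -14.34 zax [-0.  0. -1.] F [ 0.22  0.54 -2.27] M [ 0.02 -0.   -0.05] gap 0.011
shift [ 0.0006  0.0031 -0.0028] turn [-0.0003 -0.0001  0.0012] rows 0.0 0.0
```

View pics/w5.png

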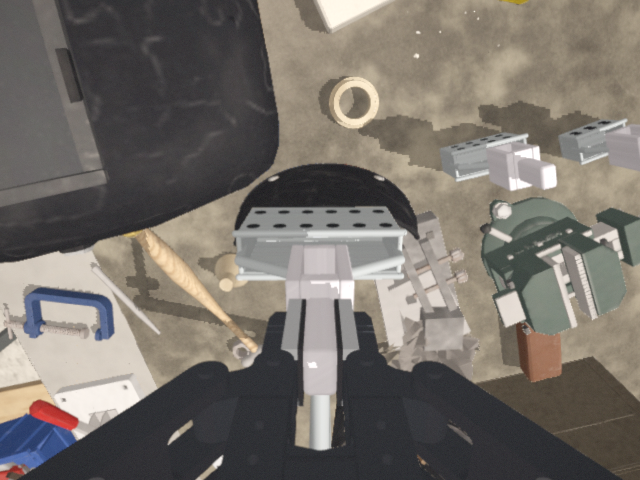

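View pics/s5.png

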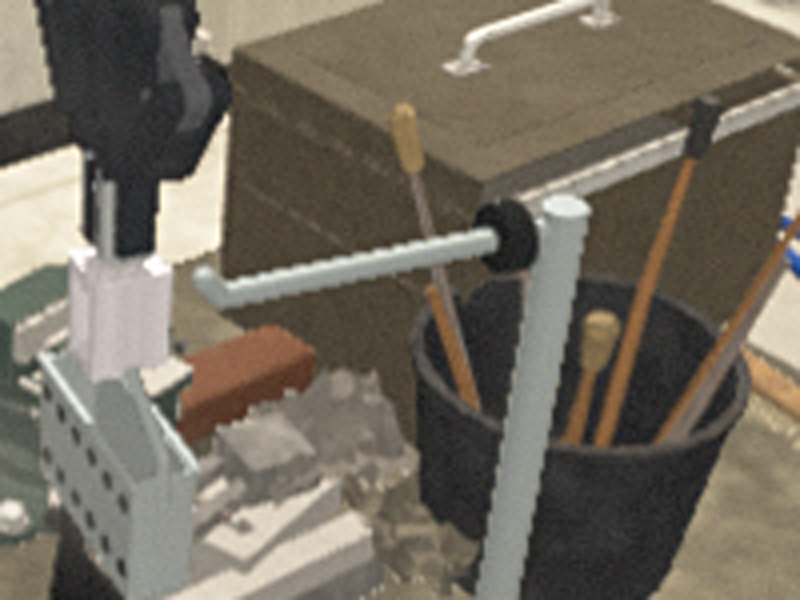

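View pics/t5.png

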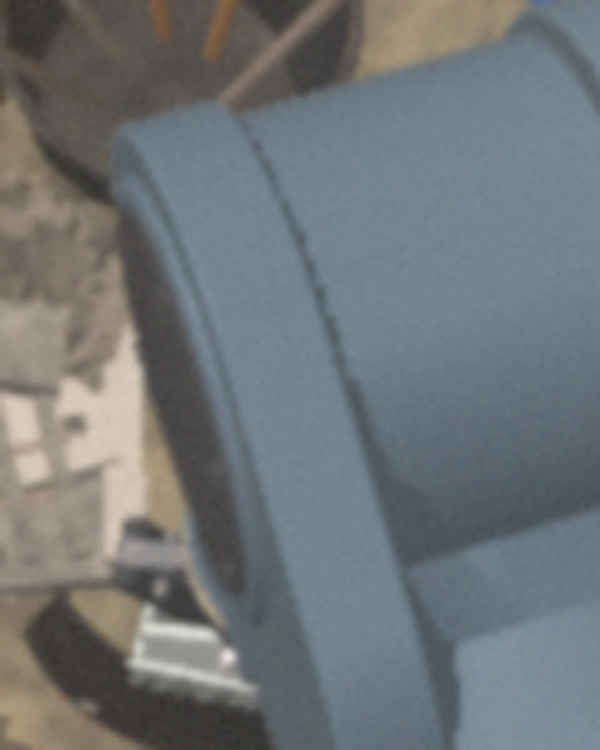

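Emit:
servo_tool(
  increments=[0,0.04,-0.004,0,0,0,0,0.08,-0.004,0,0,0,0,0.12,-0.004,0,0,0,0,0.15,-0.004,0,0,0,0,0.15,-0.004,0,0,0],
)

```text
time: 8.8
tool_pos: [0.4923, 0.1051, 0.3209]
ee_rot: [-0.0, 0.79, 0.613, -0.0]
force: [-1.0, -0.4, -2.3]
finger_gap: 0.011
```

Run:
```python
from h import *
s=st()
sc=grab("scene"); save(sc,"s6.png",crop=(180,300,330,470),f=5)
d=grab("wrist"); save(d,"w6.png",crop=(200,480,200,440),f=2.5)
```

```text
t 8.8 p [0.4923 0.1051 0.3209] psi -14.46 zax [-0.001 -0.    -1.   ] F [-1.02 -0.38 -2.29] M [0.03 0.03 0.01] gap 0.011
```

View pics/s6.png

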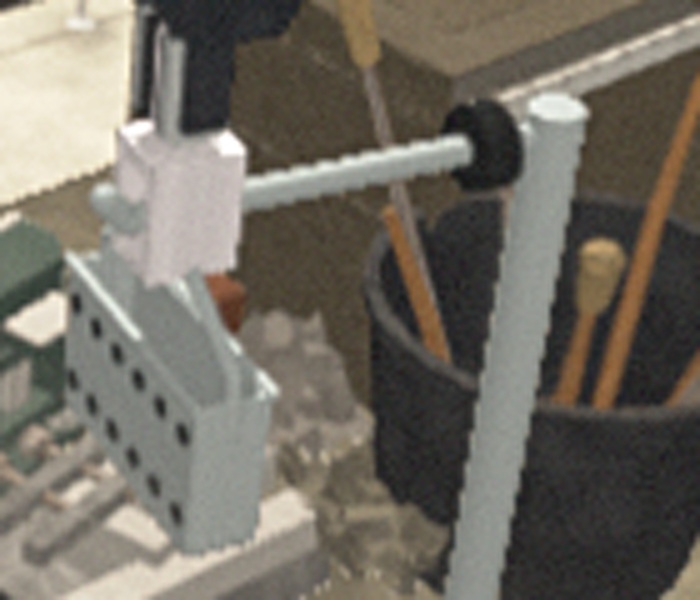

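View pics/w6.png

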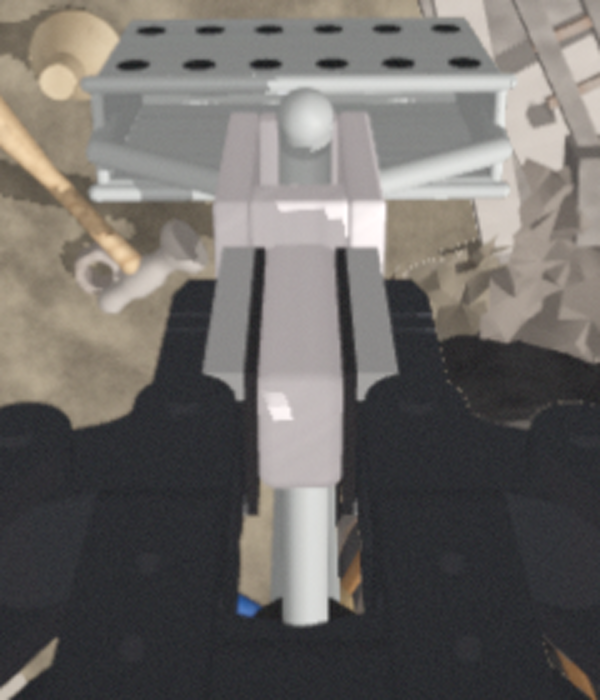

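Emit:
servo_tool(
  increments=[0,0.07,0,0,0,0,0,0.14,0,0,0,0,0,0.14,0.02,0,0,0,0,0.14,0.03,0,0,0,0,0.14,0.03,0,0,0],
)

```text
time: 9.52
tool_pos: [0.5451, 0.0917, 0.3093]
ee_rot: [-0.0, 0.79, 0.613, -0.0]
force: [-0.4, 0.4, -2.7]
finger_gap: 0.0107
```

Emit:
servo_tool(
  increments=[0,0,0.002,0,0,0,0,0,0.003,0,0,0,0,0,0.003,0,0,0],
)

```text
time: 9.9
tool_pos: [0.5459, 0.0915, 0.3082]
ee_rot: [0.0, 0.79, 0.613, 0.0]
force: [-0.1, 0.1, -2.5]
finger_gap: 0.011
```

Run:
```python
from h import *
s=st(); s=st()
```

```text
t 9.9 p [0.5459 0.0915 0.3082] psi -14.41 zax [ 0.  0. -1.] F [-0.13  0.1  -2.45] M [-0.03  0.03 -0.02] gap 0.011
t 9.9 p [0.5459 0.0915 0.3082] psi -14.41 zax [ 0.  0. -1.] F [-0.13  0.1  -2.45] M [-0.03  0.03 -0.02] gap 0.011
```

Emit:
servo_tool(
  increments=[0,0,0.0025,0,0,0,0,0,0.0025,0,0,0],
)

```text
time: 10.15
tool_pos: [0.5459, 0.0914, 0.307]
ee_rot: [-0.0, 0.79, 0.613, -0.0]
force: [-0.8, -0.2, -2.3]
finger_gap: 0.0109
```

Emit:
servo_tool(
  increments=[0,0,0.0015,0,0,0,0,0,0.0015,0,0,0],
)

```text
time: 10.4
tool_pos: [0.546, 0.0914, 0.3066]
ee_rot: [0.0, 0.79, 0.613, 0.0]
force: [-0.4, -0.1, 0.6]
finger_gap: 0.011
```

Emit:
servo_tool(
  increments=[0,0.01,0,0,0,0,0,0.02,0,0,0,0,0,0.03,0,0,0,0,0,0.04,0,0,0,0],
)

```text
time: 10.9
tool_pos: [0.5618, 0.0874, 0.3066]
ee_rot: [0.0, 0.79, 0.613, 0.0]
force: [-1.9, 0.4, 4.2]
finger_gap: 0.0105
```

Emit:
servo_tool(
  increments=[0,0.004,0,0,0,0,0,0.008,0,0,0,0],
)

```text
time: 11.15
tool_pos: [0.5647, 0.0866, 0.3066]
ee_rot: [0.0, 0.79, 0.613, 0.0]
force: [-2.1, 0.4, 5.7]
finger_gap: 0.0111
```

Emit:
servo_tool(
  increments=[0,0.004,0,0,0,0,0,0.008,0,0,0,0],
)

```text
time: 11.4
tool_pos: [0.5678, 0.0858, 0.3066]
ee_rot: [0.0, 0.79, 0.613, 0.0]
force: [-2.2, 0.9, 4.0]
finger_gap: 0.0108
```

Emit:
servo_tool(
  increments=[0,0.003,-0.0007,0,0,0,0,0.006,-0.0007,0,0,0],
)

```text
time: 11.65
tool_pos: [0.5701, 0.0852, 0.3066]
ee_rot: [-0.0, 0.79, 0.613, -0.0]
force: [-1.6, 0.7, 1.9]
finger_gap: 0.011
```

Emit:
servo_tool(
  increments=[0,0.003,0,0,0,0,0,0.006,0,0,0,0],
)

```text
time: 11.9
tool_pos: [0.5724, 0.0846, 0.3067]
ee_rot: [-0.0, 0.79, 0.613, -0.0]
force: [-1.2, -0.7, -0.1]
finger_gap: 0.0106
```

Emit:
servo_tool(
  increments=[0,0.003,0,0,0,0,0,0.006,0,0,0,0],
)

```text
time: 12.15
tool_pos: [0.5747, 0.084, 0.3067]
ee_rot: [-0.0, 0.79, 0.613, -0.0]
force: [-0.4, 0.0, -1.1]
finger_gap: 0.0109
```

Emit:
servo_tool(
  increments=[0,0.003,0,0,0,0,0,0.005,0,0,0,0],
)

```text
time: 12.4
tool_pos: [0.5766, 0.0835, 0.3067]
ee_rot: [-0.0, 0.79, 0.613, -0.0]
force: [-1.3, 0.9, -0.4]
finger_gap: 0.0108
```

Emit:
servo_tool(
  increments=[0,0.003,0,0,0,0,0,0.005,0,0,0,0],
)

```text
time: 12.65
tool_pos: [0.5786, 0.083, 0.3067]
ee_rot: [-0.0, 0.79, 0.613, -0.0]
force: [-1.0, 0.2, -1.8]
finger_gap: 0.011
```

Emit:
servo_tool(
  increments=[0,0.003,0,0,0,0,0,0.005,0,0,0,0],
)

```text
time: 12.9
tool_pos: [0.5805, 0.0825, 0.3067]
ee_rot: [-0.0, 0.79, 0.613, -0.0]
force: [-0.4, -0.4, -1.9]
finger_gap: 0.0105
```

Emit:
servo_tool(
  increments=[0,0,0,0,0,0,0,0,0,0,0,0,0,0,0,0,0,0],
  hand=-0.2,
)

```text
time: 13.28
tool_pos: [0.5804, 0.0826, 0.3069]
ee_rot: [0.0, 0.79, 0.613, 0.0]
force: [-0.8, 0.8, 0.6]
finger_gap: 0.0342
```

Emit:
servo_tool(
  increments=[0,0,-0.05,0,0,0,0,0,-0.15,0,0,0,0,0,-0.25,0,0,0],
)

```text
time: 13.65
tool_pos: [0.58, 0.0825, 0.4081]
ee_rot: [0.0, 0.79, 0.613, 0.0]
force: [0.6, 0.4, 1.3]
finger_gap: 0.0341
```

Run:
```python
from h import *
s=st(); d=grab("scene"); save(d,"s7.png",crop=(150,300,300,500),f=4); plan([.444,.2945,.25],np.radians(-1.4))
d=grab("wrist"); save(d,"w7.png")
```

```text
t 13.65 p [0.58   0.0825 0.4081] psi -14.42 zax [ 0.  0. -1.] F [0.65 0.36 1.28] M [ 0.04 -0.03 -0.02] gap 0.0341
shift [ 0.4272 -0.4647  0.4063] turn [ 0.0081 -0.0023 -0.2893] rows 4.8 1.2
```

View pics/s7.png

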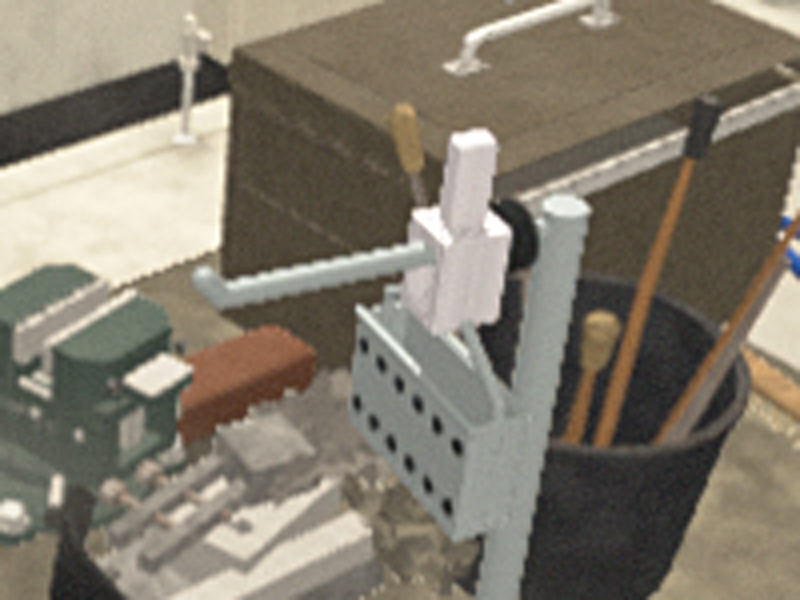

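View pics/w7.png

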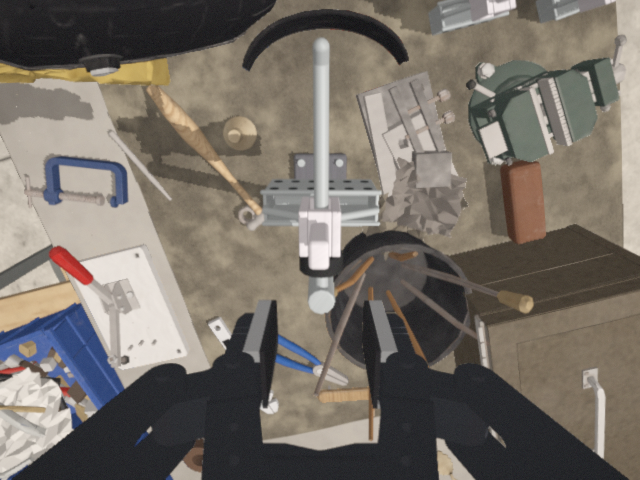

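Emit:
servo_tool(
  increments=[0.1,-0.1,0,0,0,-0.1,0.2,-0.2,0.05,0,0,-0.2,0.3,-0.33,0.15,0,0,-0.289,0.428,-0.464,0.3,0,0,-0.289,0.428,-0.464,0.406,0,0,-0.289],
)

```text
time: 14.38
tool_pos: [0.4465, 0.2894, 0.2596]
ee_rot: [0.0, 0.715, 0.699, 0.001]
force: [1.7, 0.2, -1.4]
finger_gap: 0.0341
```

Emit:
servo_tool(
  increments=[0,0,0,0,0,0,0,0,0,0,0,0,0,0,0,0,0,0],
)

```text
time: 14.75
tool_pos: [0.4493, 0.2876, 0.2621]
ee_rot: [0.0, 0.716, 0.698, 0.002]
force: [-0.1, 1.3, 0.2]
finger_gap: 0.0343
```

Run:
```python
from h import *
st(); d=grab("wrist"); 
im=np.ascontiguousarray(d["color"][...,::-1]); drawmodel(im,d,model("M",.4445,.295,np.radians(-1.4)),np.zeros(2),1);cv2.imwrite("pics/w8.png",im)
plan([.444,.295,.137],np.radians(-1.4))
```

```text
t 14.75 p [0.4493 0.2876 0.2621] psi -1.48 zax [ 0.003  0.002 -1.   ] F [-0.07  1.32  0.18] M [ 0.06 -0.    0.02] gap 0.0343
shift [ 0.0177 -0.0142  0.3122] turn [ 0.0033 -0.0021 -0.0019] rows 2.0 0.0
```

View pics/w8.png

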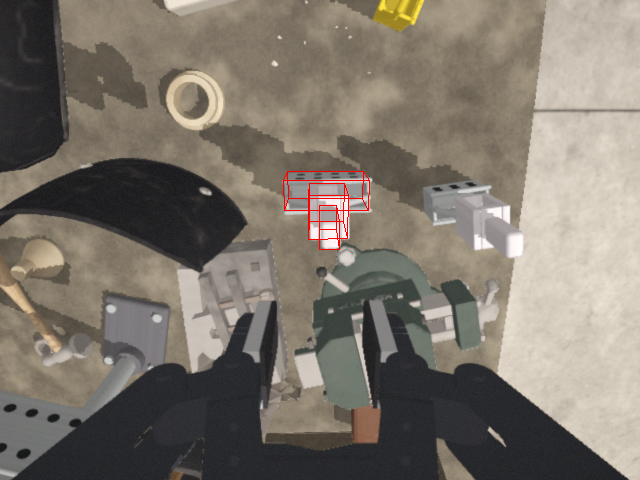

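Emit:
servo_tool(
  increments=[0.018,-0.014,0.1,0.003,-0.002,0,0.018,-0.014,0.2,0.003,-0.002,0,0.018,-0.014,0.28,0.003,-0.002,0,0.018,-0.014,0.312,0.003,-0.002,0,0.018,-0.014,0.312,0.003,-0.002,0],
)

```text
time: 15.42
tool_pos: [0.4429, 0.2949, 0.1359]
ee_rot: [-0.0, 0.716, 0.698, -0.001]
force: [-0.4, 0.2, 0.2]
finger_gap: 0.0345
```

Run:
```python
from h import *
st(); d=grab("wrist"); 
save(d,"w9.png",crop=(180,480,160,480),f=2); plan([.444,.295,.137],np.radians(-1.4))
```

```text
t 15.43 p [0.4429 0.2949 0.1359] psi -1.45 zax [-0.002 -0.001 -1.   ] F [-0.44  0.19  0.21] M [-0. -0. -0.] gap 0.0345
shift [-0.0004  0.0022 -0.001 ] turn [-0.0016  0.001  -0.0009] rows 0.0 0.0
```

View pics/w9.png

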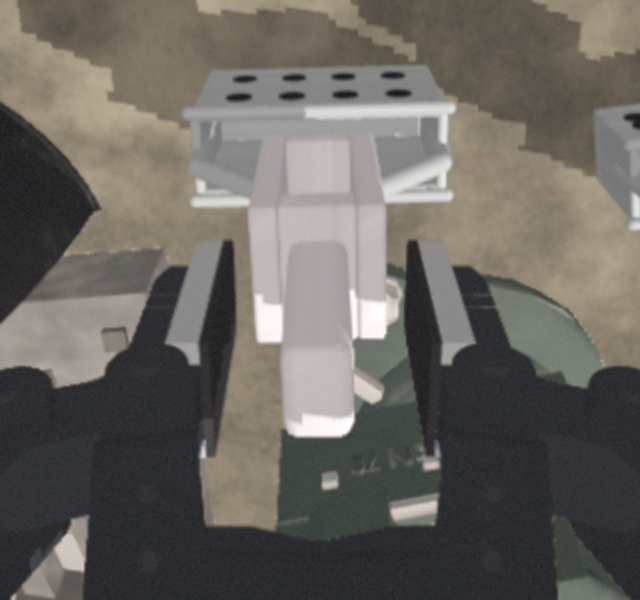

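Centred (tab ~318 vs finger centre ~321 in the crop). Close and lift.

Emit:
servo_tool(
  increments=[0,0,0,0,0,0,0,0,0,0,0,0,0,0,0,0,0,0,0,0,0,0,0,0],
  hand=-1,
)

```text
time: 15.98
tool_pos: [0.443, 0.2952, 0.1368]
ee_rot: [0.0, 0.716, 0.698, -0.0]
force: [0.0, -2.0, 7.6]
finger_gap: 0.0109
```

Run:
```python
from h import *
st()
```

```text
t 15.97 p [0.443  0.2952 0.1368] psi -1.42 zax [-0.001 -0.001 -1.   ] F [ 0.04 -1.98  7.61] M [-0.44  0.24 -0.04] gap 0.0109
```

Emit:
servo_tool(
  increments=[0,0,-0.1,0,0,0,0,0,-0.25,0,0,0,0,0,-0.4,0,0,0,0,0,-0.46,0,0,0,0,0,-0.46,0,0,0],
)

```text
time: 16.6
tool_pos: [0.4435, 0.2957, 0.3212]
ee_rot: [0.0, 0.716, 0.698, 0.0]
force: [-0.1, 0.5, -3.7]
finger_gap: 0.0109
```

Run:
```python
from h import *
st(); plan([.4344,.1205,.322],np.radians(-14.4))
```

```text
t 16.6 p [0.4435 0.2957 0.3212] psi -1.41 zax [ 0.001  0.001 -1.   ] F [-0.09  0.54 -3.68] M [-0.02  0.02 -0.03] gap 0.0109
shift [-0.4385 -0.012  -0.0022] turn [ 0.0008 -0.0008  0.2886] rows 2.8 1.2
```

Emit:
servo_tool(
  increments=[-0.1,-0.003,-0.002,0,0,0.1,-0.22,-0.006,-0.002,0,0,0.2,-0.34,-0.01,-0.002,0,0,0.289,-0.439,-0.012,-0.002,0,0,0.289,-0.439,-0.012,-0.002,0,0,0.289],
)

```text
time: 17.23
tool_pos: [0.433, 0.1177, 0.3194]
ee_rot: [-0.0, 0.791, 0.612, -0.002]
force: [0.0, 1.2, -2.4]
finger_gap: 0.0109
```

Emit:
servo_tool(
  increments=[0,0,0,0,0,0,0,0,0,0,0,0,0,0,0,0,0,0],
)

```text
time: 17.6
tool_pos: [0.4336, 0.1204, 0.3202]
ee_rot: [-0.0, 0.79, 0.613, -0.002]
force: [-0.2, 0.0, -2.6]
finger_gap: 0.0109
```

Run:
```python
from h import *
s=st(); d=grab("wrist"); save(d,"w10.png",crop=(180,480,200,440),f=2.5);plan([.4344,.1205,.322],np.radians(-14.4))
```

```text
t 17.6 p [0.4336 0.1204 0.3202] psi -14.35 zax [-0.003 -0.002 -1.   ] F [-0.23  0.02 -2.61] M [ 0.06  0.02 -0.02] gap 0.0109
shift [ 0.0008  0.0017 -0.0042] turn [-0.0029  0.0028  0.0008] rows 0.0 0.0
```

View pics/w10.png

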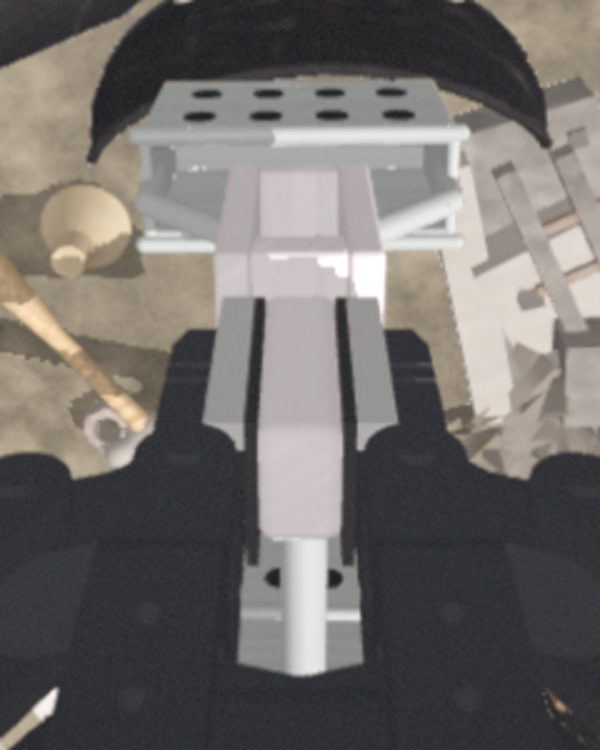

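Emit:
servo_tool(
  increments=[0.002,0.05,-0.004,-0.003,0.003,0,0.002,0.1,-0.004,-0.003,0.003,0,0.002,0.15,-0.004,-0.003,0.003,0,0.002,0.2,-0.004,-0.003,0.003,0,0.002,0.25,-0.004,-0.003,0.003,0],
)

```text
time: 18.27
tool_pos: [0.5314, 0.0959, 0.3218]
ee_rot: [0.0, 0.79, 0.613, 0.0]
force: [-0.2, -0.3, -2.5]
finger_gap: 0.0109
```

Emit:
servo_tool(
  increments=[0,0,0,0,0,0,0,0,0.015,0,0,0,0,0,0.03,0,0,0],
)

```text
time: 18.65
tool_pos: [0.5302, 0.096, 0.3096]
ee_rot: [0.0, 0.79, 0.613, 0.0]
force: [-0.2, 0.7, -2.7]
finger_gap: 0.0112
```

Run:
```python
from h import *
s=st(); sc=grab("scene"); save(sc,"s8.png",crop=(180,300,330,470),f=5)
```

```text
t 18.65 p [0.5302 0.096  0.3096] psi -14.39 zax [ 0.001  0.    -1.   ] F [-0.21  0.75 -2.68] M [-0.01  0.01  0.  ] gap 0.0112
```

View pics/s8.png

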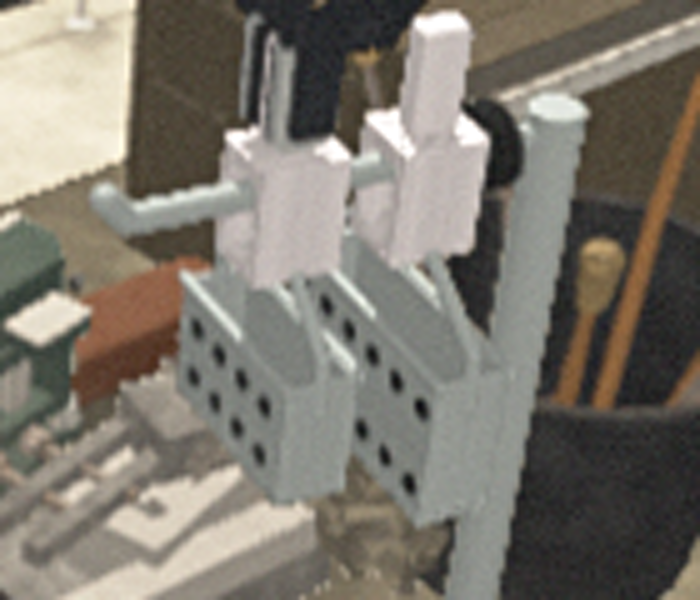

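Emit:
servo_tool(
  increments=[0,0,0.004,0,0,0,0,0,0.006,0,0,0,0,0,0.006,0,0,0],
)

```text
time: 19.08
tool_pos: [0.5307, 0.0957, 0.3076]
ee_rot: [0.0, 0.79, 0.613, 0.0]
force: [-0.5, 0.0, -2.3]
finger_gap: 0.0108
```

Emit:
servo_tool(
  increments=[0,0,0.001,0,0,0,0,0,0.001,0,0,0],
)

```text
time: 19.32
tool_pos: [0.5308, 0.0957, 0.3072]
ee_rot: [0.0, 0.79, 0.613, 0.0]
force: [0.6, 0.3, -2.0]
finger_gap: 0.011
```

Emit:
servo_tool(
  increments=[0,0.008,0.0008,0,0,0,0,0.016,0.0008,0,0,0,0,0.024,0.0008,0,0,0,0,0.03,0.0008,0,0,0],
)

```text
time: 19.82
tool_pos: [0.5426, 0.0927, 0.3068]
ee_rot: [0.0, 0.79, 0.613, 0.0]
force: [-0.6, 0.3, -1.8]
finger_gap: 0.0107
```

Emit:
servo_tool(
  increments=[0,0.003,0,0,0,0,0,0.005,0,0,0,0],
)

```text
time: 20.08
tool_pos: [0.5444, 0.0922, 0.3068]
ee_rot: [0.0, 0.79, 0.613, 0.0]
force: [0.3, 0.9, -2.7]
finger_gap: 0.0107
```

Emit:
servo_tool(
  increments=[0,0.003,0,0,0,0,0,0.005,0,0,0,0],
)

```text
time: 20.32
tool_pos: [0.5463, 0.0917, 0.3068]
ee_rot: [0.0, 0.79, 0.613, 0.0]
force: [0.1, 0.1, -2.3]
finger_gap: 0.0111
```

Run:
```python
from h import *
s=st(); sc=grab("scene"); save(sc,"s9.png",crop=(180,300,330,470),f=5)
```

```text
t 20.32 p [0.5463 0.0917 0.3068] psi -14.42 zax [ 0.  0. -1.] F [ 0.12  0.1  -2.33] M [0.04 0.05 0.03] gap 0.0111
```

View pics/s9.png

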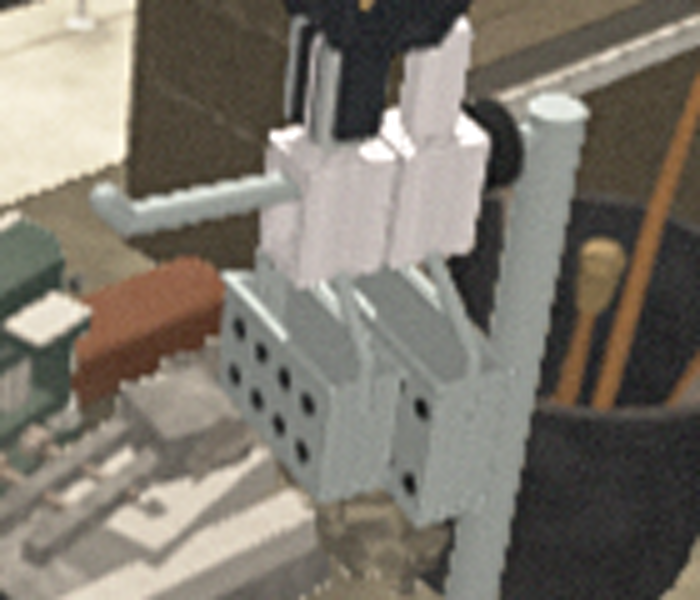

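Emit:
servo_tool(
  increments=[0,0,0.0012,0,0,0,0,0,0.0012,0,0,0],
)

```text
time: 20.62
tool_pos: [0.5463, 0.0917, 0.3067]
ee_rot: [0.0, 0.79, 0.613, 0.001]
force: [-0.3, -0.7, 2.3]
finger_gap: 0.0108
```

Emit:
servo_tool(
  increments=[0,0,0,0,0,0,0,0,0,0,0,0,0,0,0,0,0,0],
  hand=-0.2,
)

```text
time: 21.0
tool_pos: [0.5462, 0.0918, 0.3063]
ee_rot: [0.0, 0.79, 0.613, 0.0]
force: [0.1, 1.2, 0.6]
finger_gap: 0.034
```

Emit:
servo_tool(
  increments=[0,0,-0.05,0,0,0,0,0,-0.15,0,0,0,0,0,-0.25,0,0,0],
)

```text
time: 21.38
tool_pos: [0.5458, 0.0917, 0.4076]
ee_rot: [0.0, 0.79, 0.613, 0.0]
force: [0.3, -0.1, 1.4]
finger_gap: 0.034
```

Run:
```python
from h import *
s=st(); d=grab("scene"); save(d,"s10.png",crop=(150,300,300,500),f=4); plan([.459,.417,.24],np.radians(7.4))
```

```text
t 21.38 p [0.5458 0.0917 0.4076] psi -14.42 zax [ 0.  0. -1.] F [ 0.3  -0.12  1.4 ] M [-0.03 -0.04 -0.  ] gap 0.034
shift [ 0.7323 -0.4159  0.4305] turn [ 0.0075 -0.0018 -0.4849] rows 6.1 2.0
```

View pics/s10.png

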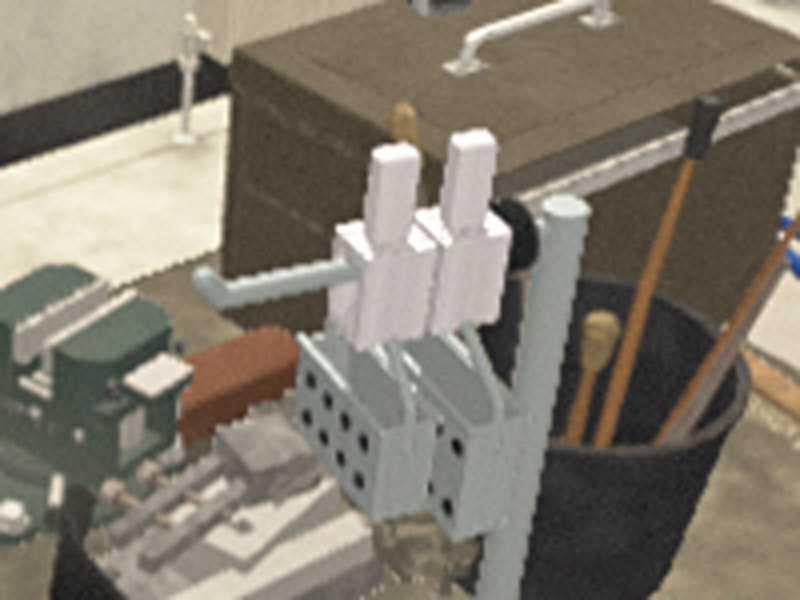

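Emit:
servo_tool(
  increments=[0.13,-0.08,0,0,0,-0.1,0.27,-0.15,0.05,0,0,-0.2,0.4,-0.23,0.15,0,0,-0.4,0.55,-0.31,0.25,0,0,-0.485,0.7,-0.4,0.35,0,0,-0.485],
)

```text
time: 22.05
tool_pos: [0.4717, 0.3643, 0.2894]
ee_rot: [0.0, 0.66, 0.752, 0.0]
force: [1.1, -0.0, 0.0]
finger_gap: 0.0338
```

Emit:
servo_tool(
  increments=[0,0,0,0,0,0,0,0,0,0,0,0],
)

```text
time: 22.3
tool_pos: [0.4724, 0.3627, 0.2906]
ee_rot: [0.0, 0.66, 0.751, 0.0]
force: [0.6, 0.4, 1.1]
finger_gap: 0.0346
```

Run:
```python
from h import *
st(); plan([.459,.417,.22],np.radians(7.4))
```

```text
t 22.3 p [0.4724 0.3627 0.2906] psi 7.43 zax [ 0.001 -0.    -1.   ] F [0.6  0.41 1.09] M [-0.01 -0.03 -0.01] gap 0.0346
shift [ 0.1391 -0.0157  0.1765] turn [0.0007 0.0001 0.0007] rows 1.4 0.0
```

Emit:
servo_tool(
  increments=[0.07,-0.008,0.09,0,0,0,0.139,-0.016,0.15,0,0,0,0.139,-0.016,0.176,0,0,0,0.139,-0.016,0.176,0,0,0],
)

```text
time: 22.8
tool_pos: [0.4595, 0.416, 0.2204]
ee_rot: [0.0, 0.66, 0.751, 0.0]
force: [0.8, -1.2, 0.1]
finger_gap: 0.0345
```

Run:
```python
from h import *
st(); d=grab("wrist"); 
im=np.ascontiguousarray(d["color"][...,::-1]); drawmodel(im,d,model("S",.459,.417,np.radians(7.4)),np.zeros(2),1);cv2.imwrite("pics/w11.png",im)
plan([.4585,.417,.125],np.radians(7.4))
```

```text
t 22.8 p [0.4595 0.416  0.2204] psi 7.34 zax [ 0.001 -0.    -1.   ] F [ 0.85 -1.19  0.14] M [-0.04  0.04 -0.02] gap 0.0345
shift [ 0.0025 -0.0032  0.2403] turn [ 0.0019 -0.0007 -0.0016] rows 1.5 0.0
```

View pics/w11.png

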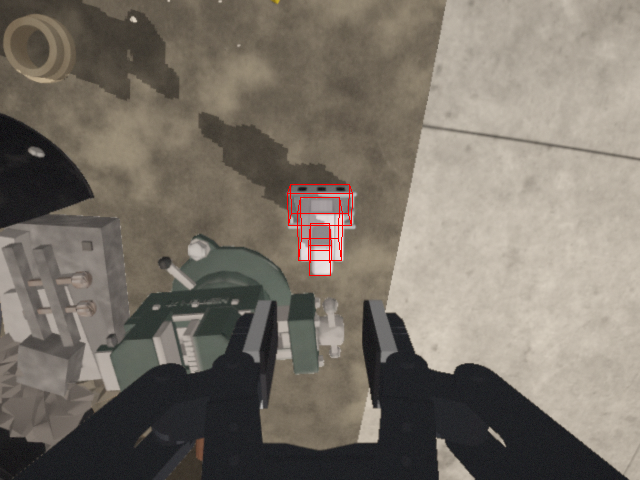

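Run:
```python
from h import *
d=grab("wrist")
for z in (.05,.09,.12): print(z,onz(d,(330,300),z),onz(d,(303,292),z))
```

```text
0.05 [0.53244315 0.43560335 0.05      ] [0.52795516 0.41238037 0.05      ]
0.09 [0.51181548 0.43170911 0.09      ] [0.50792632 0.41158477 0.09      ]
0.12 [0.49634472 0.42878843 0.12      ] [0.49290469 0.41098807 0.12      ]
```

Emit:
servo_tool(
  increments=[0.003,-0.003,0.09,0,0,0,0.003,-0.003,0.18,0,0,0,0.003,-0.003,0.24,0,0,0,0.003,-0.003,0.24,0,0,0],
)

```text
time: 23.4
tool_pos: [0.4576, 0.4171, 0.1237]
ee_rot: [0.0, 0.66, 0.751, -0.001]
force: [-0.5, 0.8, -0.4]
finger_gap: 0.0344
```

Run:
```python
from h import *
st(); d=grab("wrist"); 
save(d,"w12.png",crop=(180,480,160,480),f=2)
```

```text
t 23.4 p [0.4576 0.4171 0.1237] psi 7.35 zax [-0.001 -0.001 -1.   ] F [-0.52  0.82 -0.37] M [-0.03  0.04 -0.03] gap 0.0344
```

View pics/w12.png

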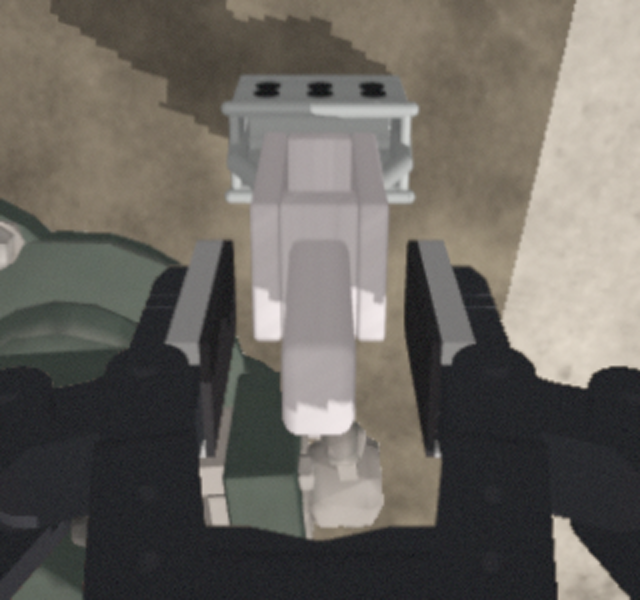

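Emit:
servo_tool(
  increments=[0,0,0,0,0,0,0,0,0,0,0,0,0,0,0,0,0,0,0,0,0,0,0,0],
  hand=-1,
)

```text
time: 23.95
tool_pos: [0.4584, 0.4185, 0.1258]
ee_rot: [0.0, 0.66, 0.751, 0.001]
force: [1.2, -2.2, 8.3]
finger_gap: 0.0107
```

Run:
```python
from h import *
st()
```

```text
t 23.95 p [0.4584 0.4185 0.1258] psi 7.4 zax [ 0.003  0.002 -1.   ] F [ 1.19 -2.22  8.31] M [-0.44 -0.05  0.05] gap 0.0107
```

Emit:
servo_tool(
  increments=[0,0,-0.1,0,0,0,0,0,-0.25,0,0,0,0,0,-0.4,0,0,0,0,0,-0.5,0,0,0,0,0,-0.5,0,0,0],
)

```text
time: 24.58
tool_pos: [0.4583, 0.4189, 0.3278]
ee_rot: [0.0, 0.66, 0.751, 0.003]
force: [0.2, 0.9, -2.3]
finger_gap: 0.0107
```

Run:
```python
from h import *
st(); plan([.435,.1207,.323],np.radians(-14.4))
```

```text
t 24.57 p [0.4583 0.4189 0.3278] psi 7.41 zax [ 0.005  0.004 -1.   ] F [ 0.18  0.93 -2.33] M [ 0.01 -0.02 -0.01] gap 0.0107
shift [-0.7317 -0.154   0.0083] turn [ 0.0061 -0.006   0.4846] rows 4.8 2.0
```

Emit:
servo_tool(
  increments=[-0.13,-0.03,0,0,0,0.1,-0.28,-0.06,0,0,0,0.25,-0.43,-0.09,0,0,0,0.4,-0.58,-0.12,0.005,0.006,-0.006,0.485,-0.68,-0.143,0.007,0.006,-0.006,0.485],
)

```text
time: 25.2
tool_pos: [0.4349, 0.1387, 0.3204]
ee_rot: [0.0, 0.791, 0.612, -0.003]
force: [1.3, 0.9, -2.5]
finger_gap: 0.0106
```

Emit:
servo_tool(
  increments=[0,0,0,0,0,0,0,0,0,0,0,0],
)

```text
time: 25.45
tool_pos: [0.4357, 0.1411, 0.3208]
ee_rot: [0.0, 0.79, 0.613, -0.003]
force: [-0.7, 0.8, -1.7]
finger_gap: 0.0113
```

Run:
```python
from h import *
st(); plan([.435,.1207,.323],np.radians(-14.4))
```

```text
t 25.45 p [0.4357 0.1411 0.3208] psi -14.44 zax [-0.005 -0.004 -1.   ] F [-0.66  0.81 -1.68] M [ 0.06 -0.03 -0.03] gap 0.0113
shift [-0.0499  0.011  -0.0054] turn [-0.0047  0.0066 -0.0009] rows 0.3 0.0
```

Emit:
servo_tool(
  increments=[-0.025,0.005,-0.006,-0.005,0.006,0,-0.049,0.011,-0.006,-0.005,0.006,0,-0.049,0.011,-0.006,-0.005,0.006,0,-0.049,0.011,-0.006,-0.005,0.006,0],
)

```text
time: 25.95
tool_pos: [0.4353, 0.121, 0.3236]
ee_rot: [0.0, 0.79, 0.613, 0.0]
force: [-0.6, 0.8, -1.9]
finger_gap: 0.0111
```

Run:
```python
from h import *
s=st(); d=grab("wrist"); save(d,"w13.png",crop=(180,480,200,440),f=2.5);plan([.4344,.1205,.323],np.radians(-14.4))
```

```text
t 25.95 p [0.4353 0.121  0.3236] psi -14.43 zax [ 0.    -0.001 -1.   ] F [-0.57  0.81 -1.92] M [-0.01 -0.04 -0.04] gap 0.0111
shift [-0.0019 -0.0018  0.0015] turn [ 0.0006  0.0006 -0.0004] rows 0.0 0.0
```

View pics/w13.png

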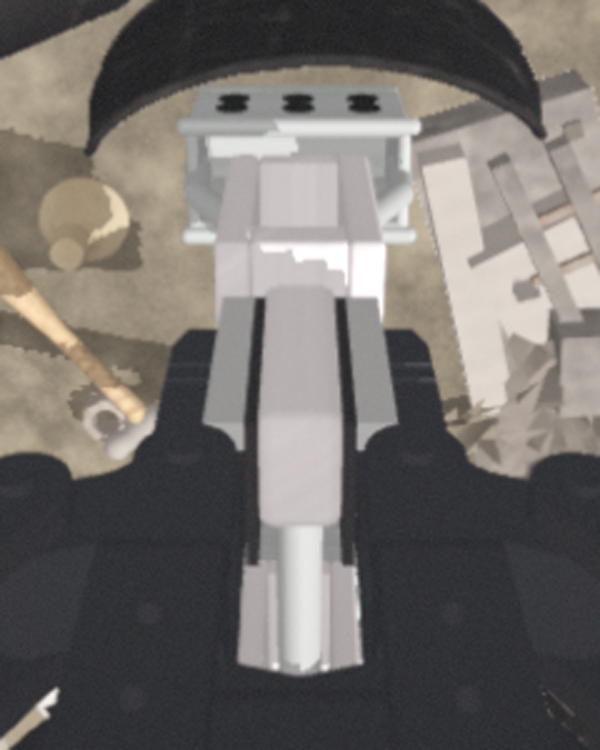

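Emit:
servo_tool(
  increments=[0,0.04,0,0,0,0,0,0.08,0,0,0,0,0,0.12,0,0,0,0,0,0.16,0,0,0,0,0,0.177,0,0,0,0],
)

```text
time: 26.62
tool_pos: [0.505, 0.1028, 0.3232]
ee_rot: [0.0, 0.79, 0.612, -0.0]
force: [-0.2, -0.6, -2.6]
finger_gap: 0.011
```

Emit:
servo_tool(
  increments=[0,0,0,0,0,0,0,0,0.015,0,0,0,0,0,0.03,0,0,0,0,0,0.034,0,0,0],
)

```text
time: 27.12
tool_pos: [0.5034, 0.1033, 0.3096]
ee_rot: [0.0, 0.79, 0.613, -0.0]
force: [-0.4, 0.3, -2.2]
finger_gap: 0.011
```

Run:
```python
from h import *
s=st(); sc=grab("scene"); save(sc,"s11.png",crop=(180,300,330,470),f=5)
```

```text
t 27.12 p [0.5034 0.1033 0.3096] psi -14.41 zax [-0.    -0.001 -1.   ] F [-0.42  0.29 -2.23] M [0.02 0.03 0.04] gap 0.011
```

View pics/s11.png

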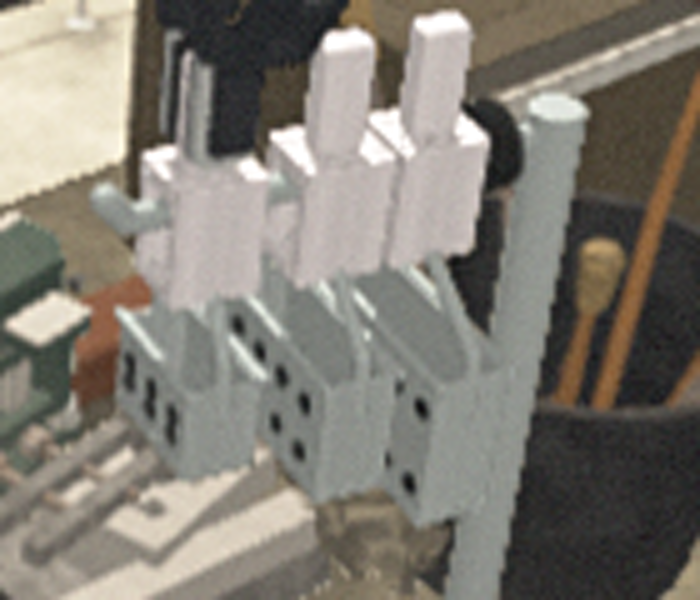

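Emit:
servo_tool(
  increments=[0,0,0.003,0,0,0,0,0,0.003,0,0,0],
)

```text
time: 27.42
tool_pos: [0.5038, 0.1033, 0.309]
ee_rot: [0.0, 0.79, 0.613, 0.0]
force: [0.5, 0.1, -1.3]
finger_gap: 0.0107
```

Emit:
servo_tool(
  increments=[0,0,0.0015,0,0,0,0,0,0.0015,0,0,0],
)

```text
time: 27.68
tool_pos: [0.5038, 0.1033, 0.3083]
ee_rot: [0.0, 0.79, 0.613, -0.0]
force: [-0.3, 0.2, -1.5]
finger_gap: 0.0106
```

Emit:
servo_tool(
  increments=[0,0,0.0015,0,0,0,0,0,0.0015,0,0,0],
)

```text
time: 27.92
tool_pos: [0.5038, 0.1033, 0.3077]
ee_rot: [0.0, 0.79, 0.613, 0.0]
force: [0.4, -0.6, -2.1]
finger_gap: 0.0108
```

Emit:
servo_tool(
  increments=[0,0,0.001,0,0,0,0,0,0.001,0,0,0],
)

```text
time: 28.18
tool_pos: [0.5039, 0.1033, 0.3076]
ee_rot: [0.0, 0.79, 0.613, 0.0]
force: [-2.3, -0.0, 3.8]
finger_gap: 0.0111
```

Emit:
servo_tool(
  increments=[0,0,-0.0007,0,0,0,0,0,-0.0007,0,0,0,0,0,-0.0007,0,0,0],
)

```text
time: 28.55
tool_pos: [0.5039, 0.1033, 0.3076]
ee_rot: [0.0, 0.79, 0.613, 0.0]
force: [-1.1, 0.4, 3.3]
finger_gap: 0.0107
```

Emit:
servo_tool(
  increments=[0,0,0,0,0,0,0,0,0,0,0,0,0,0,0,0,0,0],
  hand=-0.2,
)

```text
time: 28.92
tool_pos: [0.5038, 0.1033, 0.3075]
ee_rot: [0.0, 0.79, 0.613, -0.0]
force: [-0.4, 0.1, -0.1]
finger_gap: 0.0343
```

Emit:
servo_tool(
  increments=[0,0,-0.05,0,0,0,0,0,-0.15,0,0,0,0,0,-0.18,0,0,0],
)

```text
time: 29.3
tool_pos: [0.5042, 0.1034, 0.3816]
ee_rot: [0.001, 0.79, 0.613, 0.001]
force: [-0.3, -0.6, -0.0]
finger_gap: 0.0342
```

Emit:
servo_tool(
  increments=[0,-0.06,0,0,0,0,0,-0.105,0,0,0,0,0,-0.105,0,0,0,0,0,-0.105,0,0,0,0],
  hand=-0.58,
)

```text
time: 29.8
tool_pos: [0.4636, 0.1137, 0.3795]
ee_rot: [0.0, 0.79, 0.613, 0.0]
force: [0.3, 0.0, -0.4]
finger_gap: 0.0181
```

Run:
```python
from h import *
s=st(); sc=grab("scene"); save(sc,"s12.png",crop=(150,300,320,470),f=4)
d=grab("wrist"); save(d,"w14.png"); plan([.605-.1455*.9686,.077+.1455*.2487,.283],np.radians(-14.4))
```

```text
t 29.8 p [0.4636 0.1137 0.3795] psi -14.42 zax [ 0.001 -0.001 -1.   ] F [ 0.33  0.04 -0.45] M [-0.04  0.01  0.  ] gap 0.0181
shift [-0.0007  0.0012  0.2408] turn [ 0.0005  0.0009 -0.0008] rows 1.5 0.0
```

View pics/s12.png

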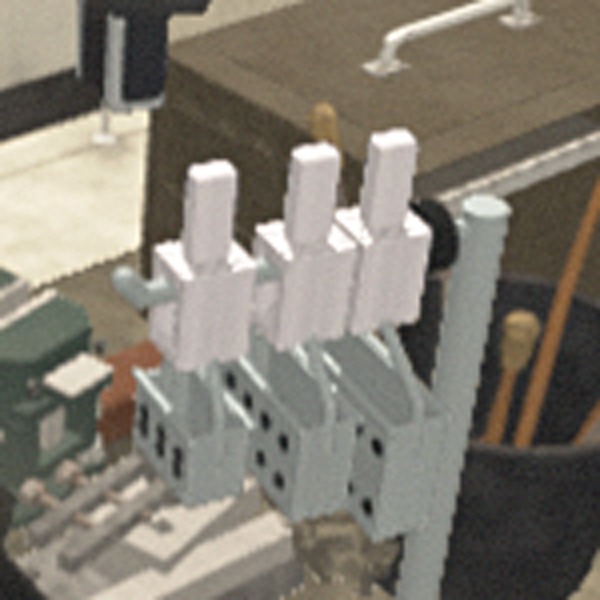

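View pics/w14.png

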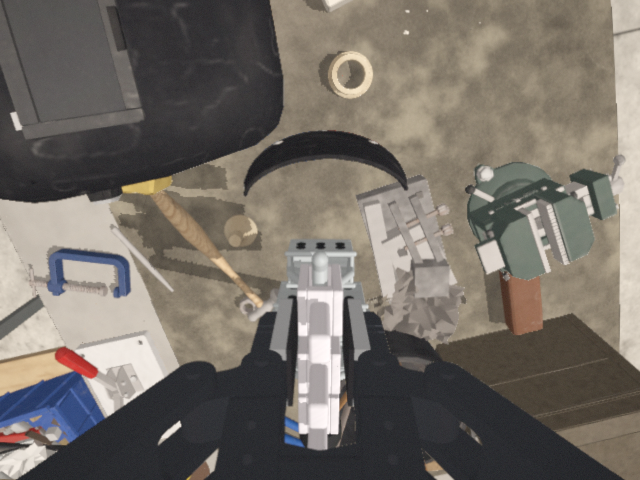

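Emit:
servo_tool(
  increments=[0,0,0.08,0,0,0,0,0,0.16,0,0,0,0,0,0.2,0,0,0,0,0,0.22,0,0,0,0,0,0.24,0,0,0],
)

```text
time: 30.52
tool_pos: [0.4636, 0.1137, 0.2835]
ee_rot: [0.0, 0.79, 0.613, 0.0]
force: [0.3, -0.6, -0.7]
finger_gap: 0.0181
```

Run:
```python
from h import *
s=st(); sc=grab("scene"); save(sc,"s13.png",crop=(150,300,320,470),f=4)
d=grab("wrist"); save(d,"w15.png",crop=(180,480,200,440),f=2.5)
```

```text
t 30.52 p [0.4636 0.1137 0.2835] psi -14.43 zax [ 0.001 -0.001 -1.   ] F [ 0.25 -0.59 -0.65] M [-0.01 -0.02  0.01] gap 0.0181
```

View pics/s13.png

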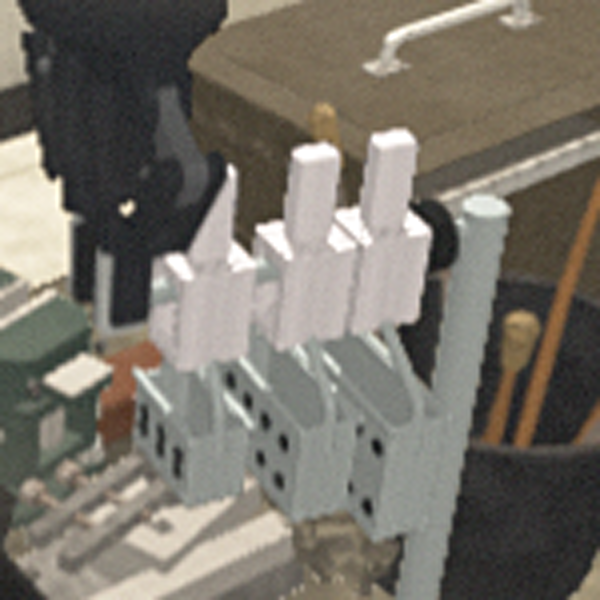

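View pics/w15.png

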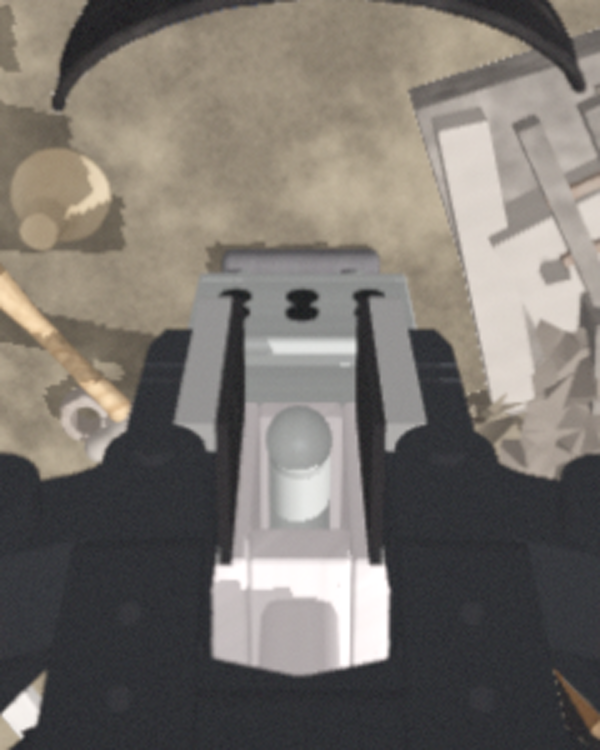

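Emit:
servo_tool(
  increments=[0,0.01,0,0,0,0,0,0.02,0,0,0,0,0,0.03,0,0,0,0],
)

```text
time: 31.0
tool_pos: [0.4753, 0.1107, 0.2838]
ee_rot: [0.0, 0.79, 0.613, 0.0]
force: [-0.1, -0.5, 0.3]
finger_gap: 0.0176
```

Emit:
servo_tool(
  increments=[0,0.004,0,0,0,0,0,0.008,0,0,0,0,0,0.012,0,0,0,0,0,0.016,0,0,0,0],
)

```text
time: 31.5
tool_pos: [0.481, 0.1091, 0.2836]
ee_rot: [0.0, 0.79, 0.613, -0.0]
force: [-1.2, 0.7, 0.3]
finger_gap: 0.0177
```

Emit:
servo_tool(
  increments=[0,0.004,0,0,0,0,0,0.008,0,0,0,0],
)

```text
time: 31.75
tool_pos: [0.4842, 0.1083, 0.2836]
ee_rot: [0.0, 0.79, 0.613, 0.0]
force: [-0.8, -0.2, 0.2]
finger_gap: 0.0176
```

Emit:
servo_tool(
  increments=[0,0.004,0,0,0,0,0,0.008,0,0,0,0],
)

```text
time: 32.0
tool_pos: [0.4873, 0.1075, 0.2836]
ee_rot: [0.0, 0.79, 0.613, 0.0]
force: [0.0, 0.6, 0.1]
finger_gap: 0.0181
```

Run:
```python
from h import *
s=st(); sc=grab("scene"); save(sc,"s14.png",crop=(150,300,320,470),f=4)
```

```text
t 32.0 p [0.4873 0.1075 0.2836] psi -14.42 zax [ 0.001 -0.001 -1.   ] F [0.02 0.57 0.08] M [ 0.05  0.08 -0.  ] gap 0.0181
```

View pics/s14.png

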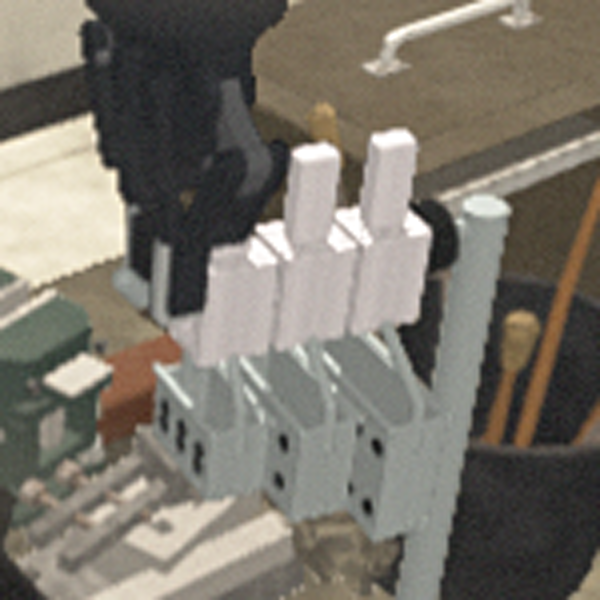

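Emit:
servo_tool(
  increments=[0,0.003,0,0,0,0,0,0.006,0,0,0,0],
)

```text
time: 32.3
tool_pos: [0.4896, 0.1069, 0.2836]
ee_rot: [0.0, 0.79, 0.613, -0.0]
force: [-1.1, 0.4, -0.3]
finger_gap: 0.0179
```

Emit:
servo_tool(
  increments=[0,0.0025,0,0,0,0,0,0.005,0,0,0,0],
)

```text
time: 32.55
tool_pos: [0.4914, 0.1065, 0.2836]
ee_rot: [0.0, 0.79, 0.613, -0.0]
force: [-1.5, -0.5, 0.3]
finger_gap: 0.0179
```

Emit:
servo_tool(
  increments=[0,0.0025,0,0,0,0,0,0.005,0,0,0,0],
)

```text
time: 32.8
tool_pos: [0.4934, 0.1059, 0.2836]
ee_rot: [0.0, 0.79, 0.613, -0.0]
force: [-1.0, 0.9, -0.7]
finger_gap: 0.0182
```

Emit:
servo_tool(
  increments=[0,0.0025,0,0,0,0,0,0.005,0,0,0,0],
)

```text
time: 33.05
tool_pos: [0.4948, 0.1056, 0.2835]
ee_rot: [-0.0, 0.79, 0.613, -0.0]
force: [-10.5, 2.8, 4.5]
finger_gap: 0.0179
```

Emit:
servo_tool(
  increments=[0,0,0,0,0,0],
)

```text
time: 33.17
tool_pos: [0.4947, 0.1056, 0.2835]
ee_rot: [-0.0, 0.79, 0.613, -0.0]
force: [-6.8, 1.1, 2.1]
finger_gap: 0.018
```

Run:
```python
from h import *
s=st(); sc=grab("scene"); st(); save(sc,"s15.png",crop=(150,300,320,470),f=4)
```

```text
t 33.17 p [0.4947 0.1056 0.2835] psi -14.41 zax [-0.001 -0.    -1.   ] F [-6.85  1.06  2.12] M [ 0.27  1.37 -0.  ] gap 0.018
t 33.23 p [0.4947 0.1056 0.2835] psi -14.41 zax [-0.001 -0.    -1.   ] F [-7.09  1.86  2.31] M [0.35 1.4  0.  ] gap 0.0177
```

View pics/s15.png

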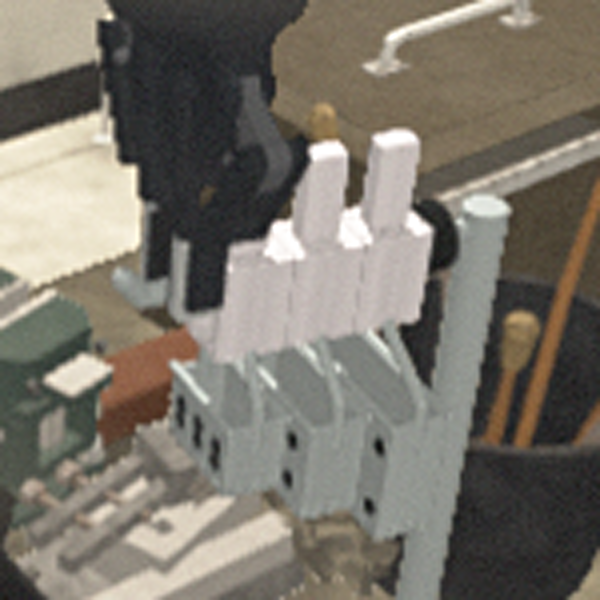

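Emit:
servo_tool(
  increments=[0,0.001,0,0,0,0,0,0.001,0,0,0,0],
)

```text
time: 33.48
tool_pos: [0.4948, 0.1056, 0.2835]
ee_rot: [-0.0, 0.79, 0.613, -0.001]
force: [-10.8, 2.3, 3.0]
finger_gap: 0.0179
```

Emit:
servo_tool(
  increments=[0,0.001,0,0,0,0,0,0.001,0,0,0,0],
)

```text
time: 33.72
tool_pos: [0.4948, 0.1056, 0.2835]
ee_rot: [-0.001, 0.79, 0.613, -0.001]
force: [-13.2, 3.0, 4.9]
finger_gap: 0.0175
```

Emit:
servo_tool(
  increments=[0,0.0005,0,0,0,0,0,0.0005,0,0,0,0],
)

```text
time: 33.98
tool_pos: [0.4948, 0.1056, 0.2835]
ee_rot: [-0.001, 0.79, 0.613, -0.001]
force: [-15.1, 3.4, 5.4]
finger_gap: 0.0177
```

Emit:
servo_tool(
  increments=[0,0,0,0,0,0,0,0,0,0,0,0],
)

```text
time: 34.22
tool_pos: [0.4948, 0.1056, 0.2835]
ee_rot: [-0.001, 0.79, 0.613, -0.001]
force: [-15.3, 4.2, 5.9]
finger_gap: 0.0181
```

Emit:
servo_tool(
  increments=[0,0,0,0,0,0,0,0,0,0,0,0,0,0,0,0,0,0],
)

```text
time: 34.6
tool_pos: [0.4948, 0.1056, 0.2835]
ee_rot: [-0.001, 0.79, 0.613, -0.001]
force: [-14.9, 3.7, 6.5]
finger_gap: 0.0178
```

Run:
```python
from h import *
for i in range(5):
    s=st(); sc=grab("scene")
save(sc,"s16.png",crop=(150,300,320,470),f=4)
```

```text
t 34.6 p [0.4948 0.1056 0.2835] psi -14.39 zax [-0.002  0.    -1.   ] F [-14.9    3.74   6.45] M [0.71 2.9  0.04] gap 0.0178
t 34.65 p [0.4948 0.1056 0.2835] psi -14.39 zax [-0.002  0.    -1.   ] F [-15.03   3.74   6.23] M [ 0.72  2.94 -0.01] gap 0.0181
t 34.7 p [0.4948 0.1056 0.2835] psi -14.39 zax [-0.002  0.    -1.   ] F [-15.07   3.64   5.91] M [ 0.69  2.91 -0.02] gap 0.0179
t 34.75 p [0.4948 0.1055 0.2835] psi -14.4 zax [-0.002  0.    -1.   ] F [-14.38   3.87   5.54] M [ 0.71  2.91 -0.  ] gap 0.0179
t 34.8 p [0.4948 0.1056 0.2835] psi -14.39 zax [-0.002  0.    -1.   ] F [-15.25   2.77   6.11] M [0.71 2.89 0.02] gap 0.0177
```

View pics/s16.png

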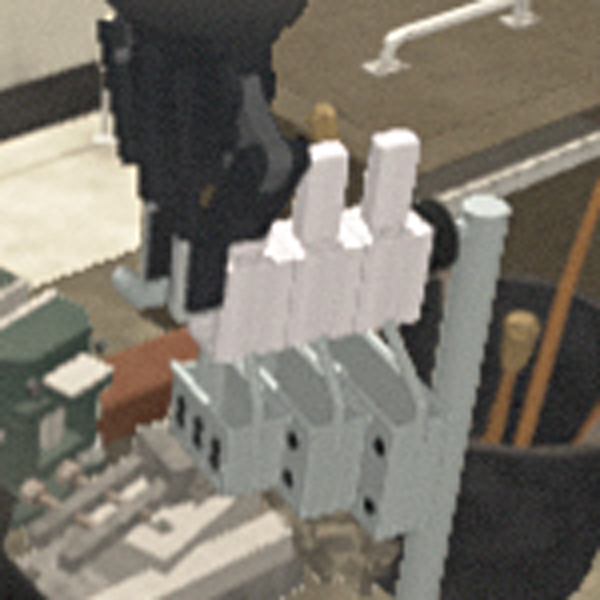

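Emit:
servo_tool(
  increments=[0,-0.002,0,0,0,0,0,-0.005,0,0,0,0,0,-0.012,0,0,0,0,0,-0.025,0,0,0,0,0,-0.05,0,0,0,0],
)

```text
time: 35.48
tool_pos: [0.4765, 0.1103, 0.2835]
ee_rot: [0.0, 0.79, 0.613, -0.0]
force: [0.2, 0.3, 0.3]
finger_gap: 0.0178
```

Emit:
servo_tool(
  increments=[0,0,0,0,0,0,0,0,-0.08,0,0,0,0,0,-0.2,0,0,0,0,0,-0.3,0,0,0],
)

```text
time: 35.98
tool_pos: [0.4767, 0.1102, 0.4053]
ee_rot: [0.001, 0.79, 0.613, 0.0]
force: [1.0, -0.7, 0.1]
finger_gap: 0.0182
```

Emit:
servo_tool(
  increments=[0,-0.1,0,0,0,0,0,-0.2,0,0,0,0,0,-0.2,0,0,0,0,0,-0.2,0,0,0,0],
)

```text
time: 36.48
tool_pos: [0.3997, 0.1302, 0.4036]
ee_rot: [0.001, 0.79, 0.613, 0.0]
force: [0.2, 0.4, 0.5]
finger_gap: 0.0181
```

Run:
```python
from h import *
s=st(); a=grab("scene")
for _ in range(4): sc=grab("scene")
print(np.abs(a["color"].astype(int)-sc["color"])[180:300,330:470].mean()); save(sc,"s17.png",crop=(150,300,320,470),f=4)
d=grab("wrist"); save(d,"w17.png"); st()
```

```text
t 36.48 p [0.3997 0.1302 0.4036] psi -14.4 zax [ 0.001 -0.001 -1.   ] F [0.2  0.4  0.52] M [-0.02 -0.03  0.02] gap 0.0181
2.9049007936507936
t 36.77 p [0.3998 0.1301 0.4032] psi -14.45 zax [-0.    -0.001 -1.   ] F [ 0.07  0.57 -0.22] M [-0.02 -0.02  0.  ] gap 0.0178
```

View pics/s17.png

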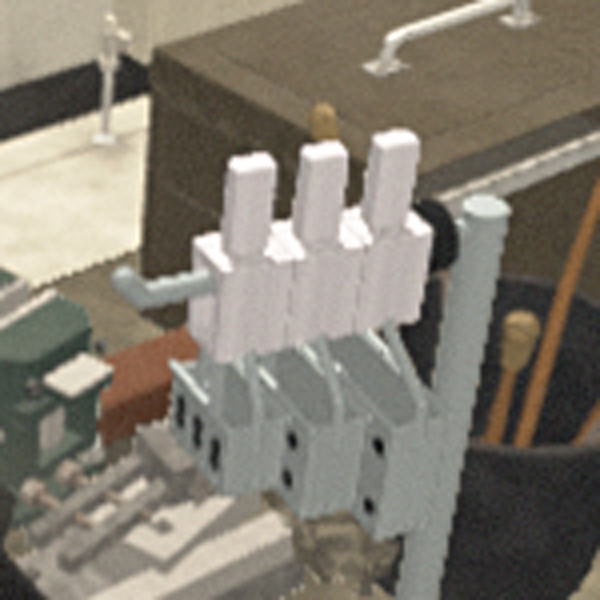

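View pics/w17.png

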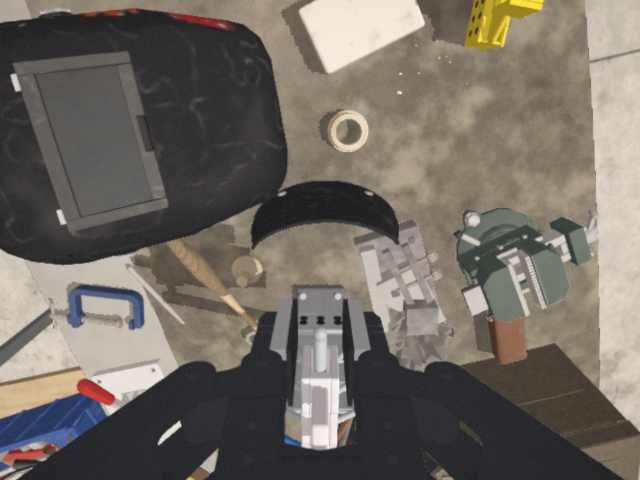

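Run:
```python
from h import *
print(workorder.finish_job()); st()
```

```text
the job is handed in; nothing more can be done
None
the job is handed in; nothing more can be done
```

I hung the large, medium and small baskets on the hook bar in that order. I then pushed the small one back with the fingers straddling the bar until the row closed up against the stop ring. I held the press for about 0.8 s, backed off, lifted clear and handed the job in at about 37 s of the 72 s allowed.

**Press force:** The wrist read about 15.5 N along the bar during the hold, with a brief 10.9 N peak on first contact. It also read about 6 N vertically while pressing, so some of the push goes into friction on the bar. I could not measure the forces between the baskets or on the ring. From the wrist reading I estimate they stayed above the required 11, 10 and 9 N and below 20 N.

**Final pictures:** The scene and wrist views show all three baskets upright in a close row by the ring, and two scene pictures 0.2 s apart differ only by about noise level. Nothing touched the robot. The polishing bar, bronze cone and bronze ring looked where they were; I did not measure their positions again.

**Disagreements:** The cameras disagreed by a few mm about where the bar lies sideways, and by up to 10 mm at the tip in the first network readings. I used a corrected wrist-camera estimate. Each eye went over the tip with no sideways force. I never measured the ring's position directly. From where the force rose, its front face is about 8 mm out from the hook root. The cameras had suggested 9 to 23 mm. No other check failed.

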